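Fetch the bisque cup from behind the glaze jars

ROBOT

A 6-joint arm with a two-finger parallel gripper is mounted at the origin on the work surface. World frame = base frame: x ahead of the robot, y to its left, z up, the work surface at z = 0. Lengths are in m, angles in rad, forces in N, time in s.
With the tool pointing down it reaches from about 0.25 to 0.725 m from the base axis. Payload 4 kg.
Tool frame: the origin (TCP) lies on the centre line of the jaws, within the pads' length; the fingertips stand 19 mm ahead of it and the grasp point (between the pads) is the TCP; z points along the fingers, y is the direction in which the jaws open and shut (so a half turn about z gives the same grasp; the last joint's range is limited). The gripper opens to 85 mm and grips with 20 to 120 N. Pads are 22 mm wide; open, the fingers measure 114 mm over their backs; the gripper's body (76 mm by 85 mm) begins 54 mm behind the grasp point. The pads swing forward as they close: fully open they stand 13 mm farther back than shut.
Start: joints at [1.35, 0.241, 0.005, 1.335, 0, 1.571], TCP at [0.11, 0.488, 0.25] pointing down, gripper open.
Joint ranges: [-2.72, 2.72], [-1.05, 1.87], [-1.09, 1.28], [-1.99, 2.15], [-1.42, 1.44], [-3.14, 3.14]. Speed limits (rad/s): [2.79, 2.79, 3.14, 3.14, 3.14, 3.14].

INTERFACE

Orientations are given as a unit quaternion [x, y, z, w].
In Python, from workcell import bot gives the robot as it stands. The module is installed in compiled form; this text tells all that it offers.
- The arm moves only by the shell command python3 -m handwheel 'ROWS' [OPENING]. ROWS is JSON, a list of rows, each an object of numbers: "dx", "dy", "dz": the shift along the tool's x, y, z as a fraction of full scale; "ax", "ay", "az": the turn, a rotation vector about the tool's x, y, z as a fraction of full scale. In form: [{"dx": .., "dy": .., "dz": .., "ax": .., "ay": .., "az": ..}, ...]. A call has 1 to 12 rows; each row shifts and turns the commanded pose from where the row before left it, along the tool's axes as they then stand; what a row does not reach is not made up. Full scale, the value 1, is 2.5 cm for a shift and 0.15 rad for a turn. A row lasts 1/10 s, in which the tool goes at most 50 mm and 8.59 degrees, less where a joint would pass 70% of its speed; a pose out of reach is approached as far as the arm can. A call with a number of a shift or a turn outside -1 to 1 is refused whole. A call with a gripper value outside its range is refused whole. OPENING is the gripper's target within -1 to 1 (fully open at 1, half-way at 0, shut at -1), set as the call begins (- or left out, the last holds). The fingers move at their own pace and stop on an object; the grip force is fixed at half the most. Time passes only in rows, so rows that do not move let the fingers close. It gives the time, the measured TCP pose, the force and the opening at its end, in the units of the state.
- bot.get_obs(): the state, without advancing time (a new reading comes with each control period).
- bot.camera(name): name is "scene" or "top"; returns a dict with "img" (384x512x3 uint8, red, green, blue), "intrinsics" (3x3 intrinsics, pixels), "eye" and "rotation" of the camera in the world. Camera axes: x right, y down, z forward; pixel columns grow to the right and rows downward; lengths in m; the calibration is good to about 2 mm. A picture is of the moment at which its call begins. There is no depth.
- bot.job_done(): hands the job in, once; it reports no verdict.
Trained networks look in a picture, given as the dict that the camera call returned (one of the last four; its "shot" number tells which), for a name from the list of things; names that differ only in an ending like _2 or _b are one class to them, and where a whole thing is asked for, a point or a joint stands for the part that bears it (a point fixed in the world has none). Each returns a list of dicts, best first, with "confidence" (0 to 1); they miss things now and then, are a little off and sometimes report something else, mostly with a low value. They report only what shows in the picture. A call takes as long as a camera call.
- bot.trace(thing, picture): "region" (384x512 bool, what is visible of it) and "rect" ([centre column, centre row, width, height] in pixels, round what is visible of it).
The state is a dict: "clock": time; "joint_pos": joint angles; "joint_vel": joint speeds; "tau": joint torques, N m; "eef_pos": TCP position; "tool_rot": TCP orientation; "ft_force": force on the tool from outside, world axes, zero at the start; "ft_torque": the same for the moment, N m; "grip_width": finger opening in m.
Only numpy, scipy, OpenCV 4.12 (cv2) and the standard library are available. Lean on these libraries where they do the work, as an engineer would, in place of code of your own. Each camera call takes 0.05 s, during which the arm holds its last target.

TASK

The three glaze jars hem in the clay cup: first clear all three out of the caddy and stand them on the brown board, then fetch the cup and stand it in the middle of the banding wheel's top. Only then put the jars back, each standing in the middle of the coaster of its own colour. Do not knock over a jar or the cup, and set them down rather than letting them drop.

Things in the scene. Friction and masses are not known exactly. Their poses are not given: they have to be found in the camera images.
- jar_blue: loose glaze jar, a white upright cylinder 52 mm in diameter and 92 mm tall with a blue lid (the top 22 mm, same diameter) and a blue band round it, about 220 g. Origin: centre of its underside, z up. It starts on the coaster of its own colour.
- jar_yellow: loose glaze jar, a white upright cylinder 52 mm in diameter and 92 mm tall with a yellow lid (the top 22 mm, same diameter) and a yellow band round it, about 220 g. Origin: centre of its underside, z up. It starts on the coaster of its own colour.
- jar_green: loose glaze jar, a white upright cylinder 52 mm in diameter and 92 mm tall with a green lid (the top 22 mm, same diameter) and a green band round it, about 220 g. Origin: centre of its underside, z up. It starts on the coaster of its own colour.
- cup: loose terracotta-coloured cup of bisque (unglazed) clay without a handle, open at the top: straight-sided, 54 mm in outer diameter, 50 mm tall, wall 5 mm, about 100 g. Origin: centre of its underside, z up. It starts on the caddy's floor, among the three jars (about 9 mm clear of each) and 9 mm in front of the caddy's back wall.
- coaster_blue: blue square coaster, 60 x 60 mm, 3 mm thick, fixed in the caddy; the home of the jar with the blue lid. Origin: centre of its underside (its top is 3 mm higher); sides parallel to the caddy's x and y.
- coaster_yellow: yellow square coaster, 60 x 60 mm, 3 mm thick, fixed in the caddy; the home of the jar with the yellow lid. Origin: centre of its underside (its top is 3 mm higher); sides parallel to the caddy's x and y.
- coaster_green: green square coaster, 60 x 60 mm, 3 mm thick, fixed in the caddy; the home of the jar with the green lid. Origin: centre of its underside (its top is 3 mm higher); sides parallel to the caddy's x and y.
- caddy: grey fixed tray: flat floor, its top 6 mm above the table, 215 mm along its y, without side or front walls; one upright back wall along y, 6 mm thick, rising 35 mm above the floor, its near face at x = +36 mm. Origin: at table height under the place where the cup starts; x points away from the robot towards the back wall (up to 0.2 rad askew). The three coasters lie 62 mm from the origin, one towards -x, one towards +y and one towards -y, which colour is where varies.
- wheel: banding wheel (potter's small turntable) of bare metal on a dark foot, fixed, does not turn: round flat top 160 mm in diameter, 60 mm above the table. Origin: centre of its underside, at table height, straight under the middle of the top. Stands to the left or to the right of the caddy.
- ware_board: dark brown wooden board, fixed, flat and empty: 270 mm along its x, 110 mm along its y, 12 mm thick. Origin: centre of its underside, at table height. Stands on the other side of the caddy from the wheel, its long side pointing away from the robot (up to 0.15 rad askew).

How it is judged:
By the outcome, as a careful person would: the job done as asked, in the order asked, and still so for the second after the job is handed in, with the robot touching nothing.
It also fails if it takes over 144 s, if anything falls off the work surface, if the arm or the gripper's body presses on something with over 40 N, if the wrist force passes 120 N, or if a joint passes its speed limit or range.

## Working session

There is one attempt and no reset: what is moved stays moved. The work goes in short steps, Python scripts to look and compute and a shell command to move; the robot and the scene stay as the last step left them, time stands still between calls to the robot, and variables do not carry over. Pictures are saved under pics/ and viewed, and the job is handed in when it is done.

```bash
mkdir -p pics; cat > h.py <<'E'
import numpy as np, cv2
from workcell import bot
def shot(name,fn):
    p=bot.camera(name); cv2.imwrite('pics/'+fn,p['img'][:,:,::-1]); return p
def ray(p,u,v):
    K=np.array(p['intrinsics']);R=np.array(p['rotation']);
    return np.array(p['eye']),R@np.linalg.inv(K)@np.array([u,v,1.])
def onz(p,u,v,z):
    e,d=ray(p,u,v); return e+d*(z-e[2])/d[2]
def proj(p,X):
    K=np.array(p['intrinsics']);R=np.array(p['rotation'])
    c=K@(R.T@(np.array(X)-np.array(p['eye']))); return c[:2]/c[2]
E
python3 - <<'E'
from h import *
o=bot.get_obs(); print({k:np.round(v,3) for k,v in o.items()})
for n in ['top','scene']:
    p=shot(n,n+'0.png'); print(n,p['eye'],np.round(p['rotation'],3).tolist(),np.round(p['intrinsics'],1).tolist())
    for t in ['jar_blue','jar_yellow','jar_green','cup','coaster_blue','coaster_yellow','coaster_green','caddy','wheel','ware_board']:
        r=bot.trace(t,p); print(t,[(round(a['confidence'],2),np.round(a['rect'],1).tolist(),int(a['region'].sum())) for a in r])
E
```

```text
{'clock': np.float64(0.0), 'joint_pos': array([ 1.35 ,  0.241,  0.004,  1.335, -0.   ,  1.571]), 'joint_vel': array([-0.001, -0.001, -0.001, -0.   , -0.002,  0.001]), 'tau': array([-0.0000e+00, -3.7231e+01,  2.5241e+01,  1.7000e-02, -0.0000e+00,
       -0.0000e+00]), 'eef_pos': array([0.109, 0.487, 0.249]), 'tool_rot': array([ 0.11 ,  0.994, -0.001, -0.   ]), 'ft_force': array([ 0.292, -1.013,  0.342]), 'ft_torque': array([ 0.046,  0.037, -0.044]), 'grip_width': np.float64(0.085)}
top [0.45302547 0.02021223 0.92167639] [0.711, -0.701, 0.054, -0.032] [[447.7, 0.0, 252.2], [0.0, 447.7, 192.6], [0.0, 0.0, 1.0]]
jar_blue [(0.85, [269.9, 171.2, 31.1, 34.5], 809)]
jar_yellow []
jar_green [(0.87, [233.4, 196.6, 33.9, 26.0], 693)]
cup [(0.63, [235.5, 170.6, 28.8, 25.1], 592), (0.57, [266.4, 178.3, 30.8, 18.3], 134)]
coaster_blue [(0.74, [266.8, 174.9, 35.0, 29.2], 268), (0.26, [235.5, 180.4, 113.3, 94.1], 5870)]
coaster_yellow [(0.55, [205.6, 170.1, 32.6, 31.0], 266)]
coaster_green [(0.71, [232.6, 203.3, 34.5, 28.3], 137)]
caddy [(0.57, [233.1, 180.6, 112.5, 92.9], 5606)]
wheel [(0.59, [84.2, 227.7, 86.7, 86.6], 5586)]
ware_board [(0.6, [388.1, 221.9, 63.6, 135.8], 7068)]
scene [1.51883024 0.11996668 0.74604076] [0.593, 0.669, -0.334, -0.297] [[481.7, 0.0, 247.6], [0.0, 481.7, 193.6], [0.0, 0.0, 1.0]]
jar_blue [(0.57, [228.7, 191.2, 20.2, 38.4], 743)]
jar_yellow [(0.88, [282.2, 194.6, 22.9, 38.1], 775)]
jar_green []
cup [(0.9, [251.8, 200.8, 25.3, 23.5], 442)]
coaster_blue []
coaster_yellow []
coaster_green []
caddy [(0.57, [250.6, 212.1, 102.4, 56.5], 2606), (0.55, [139.1, 183.0, 66.6, 67.2], 2737)]
wheel [(0.91, [372.2, 181.2, 70.8, 51.3], 2440)]
ware_board [(0.98, [140.8, 185.4, 67.7, 66.6], 2656)]
```

```bash
python3 - <<'E'
import re
s=open('h.py').read().replace("np.array(p['rotation'])","Rot.from_quat(p['rotation']).as_matrix()").replace("import numpy as np, cv2","import numpy as np, cv2\nfrom scipy.spatial.transform import Rotation as Rot")
open('h.py','w').write(s)
import cv2
for n in ['top','scene']:
    im=cv2.imread(f'pics/{n}0.png'); cv2.imwrite(f'pics/{n}0b.png',cv2.resize(im[100:292,30:450] if n=='top' else im[120:270,90:430],None,fx=1.9,fy=1.9,interpolation=cv2.INTER_CUBIC) )
E
```

```text
(no output)
```

View pics/top0.png

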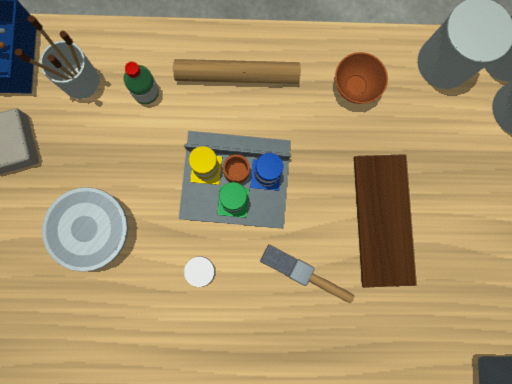

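View pics/scene0.png

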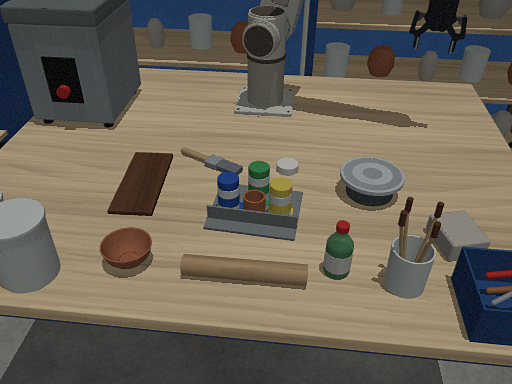

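View pics/top0b.png

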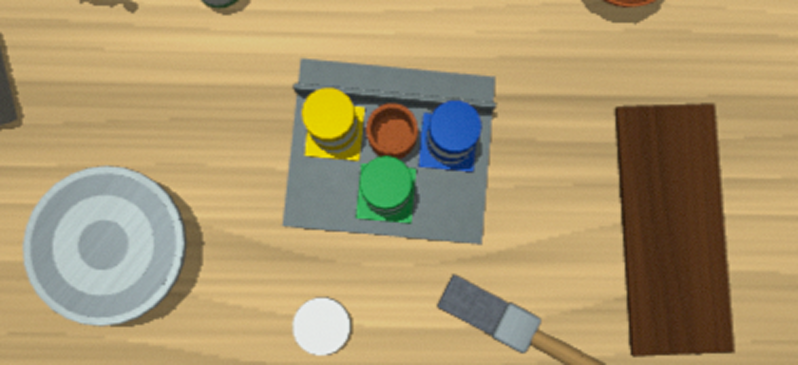

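```bash
cat >> h.py <<'E'
RNG={'blue':((100,120,60),(125,255,255)),'yellow':((22,150,120),(34,255,255)),'green':((45,120,50),(80,255,255))}
def mask(p,c,box=None):
    hsv=cv2.cvtColor(p['img'],cv2.COLOR_RGB2HSV); m=cv2.inRange(hsv,*map(np.array,RNG[c]))
    if box:
        k=np.zeros_like(m); u0,v0,u1,v1=box; k[v0:v1,u0:u1]=1; m*=k
    return m
E
python3 - <<'E'
from h import *
p=bot.camera('top')
hsv=cv2.cvtColor(p['img'],cv2.COLOR_RGB2HSV)
for u,v in [(203,160),(203,178),(195,178),(233,196),(245,213),(269,165),(280,185),(236,168),(85,229),(385,220),(215,210),(150,150)]: print(u,v,hsv[v,u],p['img'][v,u])
m={}
for t in ['jar_blue','jar_green','cup','wheel','ware_board','caddy','coaster_yellow']:
    r=bot.trace(t,p)
    if r: m[t]=r[0]['region']
if 'ware_board' in m:
    c,_=cv2.findContours(m['ware_board'].astype(np.uint8),0,2);c=max(c,key=cv2.contourArea)
    b=cv2.boxPoints(cv2.minAreaRect(c)); W=np.array([onz(p,*q,0.012)[:2] for q in b]); print('board',W.round(4),W.mean(0),np.linalg.norm(np.diff(W,axis=0),axis=1))
if 'wheel' in m:
    c,_=cv2.findContours(m['wheel'].astype(np.uint8),0,2);c=max(c,key=cv2.contourArea)
    W=np.array([onz(p,*q,0.06)[:2] for q in c[:,0].astype(float)]).astype(np.float32); print('wheel',cv2.fitEllipse(W),cv2.minEnclosingCircle(W))
print('wheel bulls', onz(p,84.5,229,0.06))
if 'caddy' in m:
    c,_=cv2.findContours(m['caddy'].astype(np.uint8),0,2);c=max(c,key=cv2.contourArea)
    b=cv2.boxPoints(cv2.minAreaRect(c)); print('caddy px',b.round(1))
    print([onz(p,*q,0.006)[:2].round(4) for q in b])
if 'cup' in m:
    c,_=cv2.findContours(m['cup'].astype(np.uint8),0,2);c=max(c,key=cv2.contourArea)
    W=np.array([onz(p,*q,0.056)[:2] for q in c[:,0].astype(float)]).astype(np.float32); print('cup',cv2.fitEllipse(W),cv2.minEnclosingCircle(W))
E
```

```text
203 160 [ 27 255 225] [225 206   0]
203 178 [ 26 212  89] [89 79 15]
195 178 [ 27 255 228] [228 208   0]
233 196 [ 69 169 173] [ 58 173  94]
245 213 [ 69 178 122] [ 37 122  63]
269 165 [109 196 183] [ 42  93 183]
280 185 [94 20 91] [84 90 91]
236 168 [ 10 180 167] [167  90  49]
85 229 [ 94  25 164] [148 162 164]
385 220 [ 12 166  77] [77 47 27]
215 210 [ 88  23 134] [122 134 133]
150 150 [ 19 107 183] [183 156 106]
board [[ 0.6445 -0.216 ]
 [ 0.6544 -0.3314]
 [ 0.3822 -0.3412]
 [ 0.3739 -0.2298]] [ 0.5137371  -0.27959689] [0.11580375 0.27243695 0.11170612]
wheel ((0.48522529006004333, 0.3112262487411499), (0.15578579902648926, 0.15916858613491058), 6.617445468902588) ((0.4861598312854767, 0.3116167485713959), 0.0807352364063263)
wheel bulls [0.48394229 0.31214124 0.06      ]
caddy px [[178.2 220. ]
 [185.8 129. ]
 [292.  137.8]
 [284.4 228.9]]
[array([0.5067, 0.1428]), array([0.6969, 0.1332]), array([ 0.6826, -0.0893]), array([ 0.4917, -0.074 ])]
cup ((0.606277346611023, 0.02610820345580578), (0.05102428048849106, 0.055114343762397766), 87.13716888427734) ((0.6061176061630249, 0.025831416249275208), 0.028063194826245308)
```

```bash
cat >> h.py <<'E'
def caddy_pts(x,y,th):
    c,s=np.cos(th),np.sin(th)
    f=lambda a,b,z:np.array([x+c*a-s*b,y+s*a+c*b,z])
    return f
def circ(c,r,n=60):
    t=np.linspace(0,2*np.pi,n); return [np.array(c)+np.array([r*np.cos(a),r*np.sin(a),0]) for a in t]
def draw(im,p,pts,col,sc=6,off=(0,0),closed=True):
    q=np.array([(proj(p,P)-off+0.5)*sc for P in pts]).astype(np.int32); cv2.polylines(im,[q],closed,col,1)
E
python3 - <<'E'
from h import *
p=shot('top','top1.png')
off=np.array([170,120]);sc=6
im=cv2.resize(p['img'][120:220+15,170:300,::-1],None,fx=sc,fy=sc,interpolation=cv2.INTER_NEAREST)
F0=onz(p,180,220,.006);F1=onz(p,284,228,.006);print(F0,F1,np.linalg.norm(F0-F1)); 
d=(F0-F1);th=np.arctan2(-d[0],d[1]);print('yaw',th)
x,y=0.605,0.0262
f=caddy_pts(x,y,th)
for a,b,col in [(-.062,0,(0,255,0)),(0,.062,(0,255,255)),(0,-.062,(255,100,0))]:
    draw(im,p,circ(f(a,b,.101),.026),(255,255,255),sc,off)
    draw(im,p,[f(a+i*.03,b+j*.03,.009) for i,j in [(1,1),(1,-1),(-1,-1),(-1,1)]],(255,0,255),sc,off)
draw(im,p,circ(f(0,0,.056),.027),(255,255,255),sc,off)
draw(im,p,[f(.036,-.1075,.041),f(.036,.1075,.041),f(.042,.1075,.041),f(.042,-.1075,.041)],(255,0,255),sc,off)
cv2.imwrite('pics/ov1.png',im)
E
```

```text
[0.50678997 0.13922945 0.006     ] [ 0.49347142 -0.07313815  0.006     ] 0.2127848257060617
yaw -0.06263257481760458
```

View pics/ov1.png

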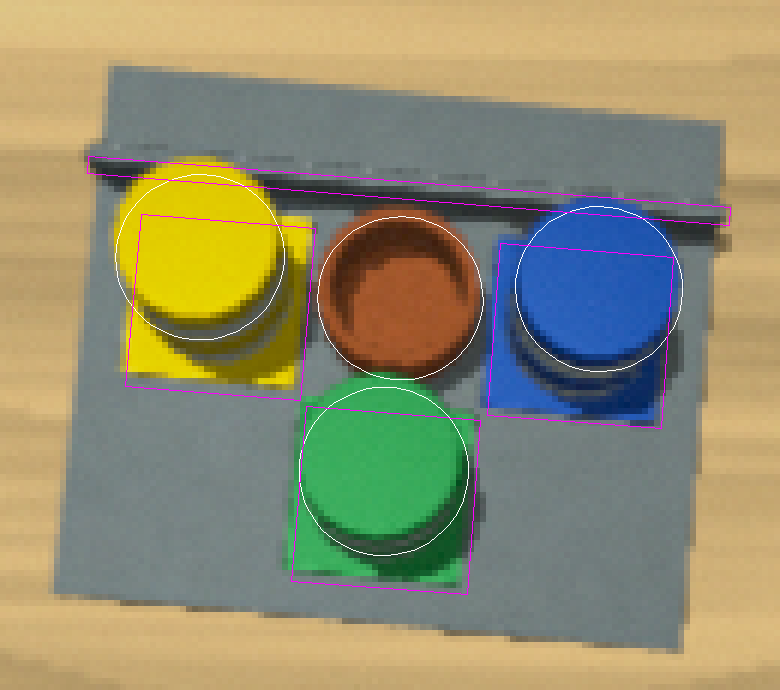

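```bash
cat > ov.py <<'E'
import sys
from h import *
x,y,th=map(float,sys.argv[1:4]); out=[]
for n,(u0,v0,u1,v1),sc in [('top',(170,120,300,235),5),('scene',(195,150,315,245),6)]:
    p=bot.camera(n); off=np.array([u0,v0])
    im=cv2.resize(p['img'][v0:v1,u0:u1,::-1],None,fx=sc,fy=sc,interpolation=cv2.INTER_NEAREST)
    f=caddy_pts(x,y,th)
    for a,b in [(-.062,0),(0,.062),(0,-.062)]:
        draw(im,p,circ(f(a,b,.101),.026),(255,255,255),sc,off)
        draw(im,p,[f(a+i*.03,b+j*.03,.009) for i,j in [(1,1),(1,-1),(-1,-1),(-1,1)]],(255,0,255),sc,off)
    draw(im,p,circ(f(0,0,.056),.027),(255,255,255),sc,off)
    draw(im,p,[f(.036,-.1075,.041),f(.036,.1075,.041),f(.042,.1075,.041),f(.042,-.1075,.041)],(255,0,255),sc,off)
    cv2.imwrite(f'pics/{sys.argv[4]}_{n}.png',im)
E
python3 ov.py 0.609 0.0275 -0.078 ov2
```

```text
(no output)
```

View pics/ov2_top.png

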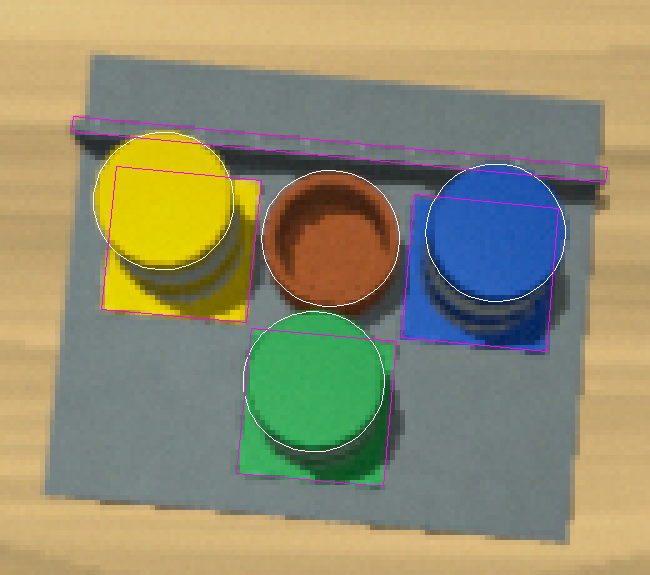

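View pics/ov2_scene.png

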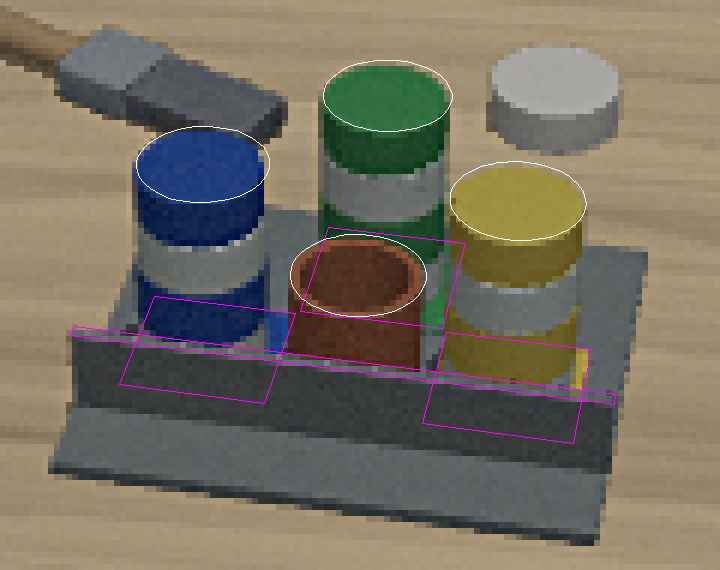

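```bash
cat > d.py <<'E'
# usage: d.py x y z  -> shift in full-scale units along tool axes, and tool turn to world-aligned (x=-X,y=Y,z=-Z)
import sys
from h import *
o=bot.get_obs(); t=np.array(list(map(float,sys.argv[1:4])))
R=Rot.from_quat(o['tool_rot']); G=Rot.from_matrix(np.diag([-1.,1,-1]))
print('t',round(float(o['clock']),2),'eef',o['eef_pos'].round(4),'grip',round(float(o['grip_width']),4),'F',o['ft_force'].round(1),'q',o['joint_pos'].round(2))
print('shift units',(R.inv().apply(t-o['eef_pos'])/.025).round(2),'turn units',((R.inv()*G).as_rotvec()/.15).round(2))
E
python3 d.py .5477 .0318 .2
python3 -m handwheel '[{"az":-0.74},{"az":-0.73},{}]' 1
python3 d.py .5477 .0318 .2
```

```text
t 1.65 eef [0.1095 0.4878 0.2503] grip 0.0852 F [0.1 0.4 0.1] q [ 1.35  0.24  0.    1.34 -0.    1.57]
shift units [-21.1  -13.96   2.01] turn units [-0.    0.   -1.47]
t 1.65 eef [0.1095 0.4878 0.2503] grip 0.0852 F [0.1 0.4 0.1] q [ 1.35  0.24  0.    1.34 -0.    1.57]
shift units [-21.1  -13.96   2.01] turn units [-0.    0.   -1.47]invalid input
```

```bash

python3 -m handwheel '[{"dx":0,"dy":0,"dz":0,"ax":0,"ay":0,"az":-0.74},{"dx":0,"dy":0,"dz":0,"ax":0,"ay":0,"az":-0.73},{"dx":0,"dy":0,"dz":0,"ax":0,"ay":0,"az":0}]' 1
python3 d.py .5477 .0318 .2
```

```text
clock: 1.95
eef_pos: [0.1095, 0.4879, 0.2503]
tool_rot: [0.0, 1.0, 0.0, 0.0]
ft_force: [-0.3, -0.5, 0.5]
grip_width: 0.0851
t 1.95 eef [0.1095 0.4879 0.2503] grip 0.0851 F [-0.3 -0.5  0.5] q [ 1.35  0.24  0.    1.34 -0.    1.35]
shift units [-17.54 -18.23   2.01] turn units [ 0.  0. -0.]
```

```bash

python3 -m handwheel '[{"dx":-0.88,"dy":-0.91},{"dx":-0.88,"dy":-0.91},{"dx":-0.88,"dy":-0.91},{"dx":-0.88,"dy":-0.91},{"dx":-0.88,"dy":-0.91},{"dx":-0.88,"dy":-0.91},{"dx":-0.88,"dy":-0.91},{"dx":-0.88,"dy":-0.91},{"dx":-0.88,"dy":-0.91},{"dx":-0.88,"dy":-0.91}]'
python3 d.py .5477 .0318 .2
```

```text
t 1.95 eef [0.1095 0.4879 0.2503] grip 0.0851 F [-0.3 -0.5  0.5] q [ 1.35  0.24  0.    1.34 -0.    1.35]
shift units [-17.54 -18.23   2.01] turn units [ 0.  0. -0.]invalid input
```

All keys needed in every row.

```bash

python3 -m handwheel '[{"dx":-0.88,"dy":-0.91,"dz":0,"ax":0,"ay":0,"az":0},{"dx":-0.88,"dy":-0.91,"dz":0,"ax":0,"ay":0,"az":0},{"dx":-0.88,"dy":-0.91,"dz":0,"ax":0,"ay":0,"az":0},{"dx":-0.88,"dy":-0.91,"dz":0,"ax":0,"ay":0,"az":0},{"dx":-0.88,"dy":-0.91,"dz":0,"ax":0,"ay":0,"az":0},{"dx":-0.88,"dy":-0.91,"dz":0,"ax":0,"ay":0,"az":0},{"dx":-0.88,"dy":-0.91,"dz":0,"ax":0,"ay":0,"az":0},{"dx":-0.88,"dy":-0.91,"dz":0,"ax":0,"ay":0,"az":0},{"dx":-0.88,"dy":-0.91,"dz":0,"ax":0,"ay":0,"az":0},{"dx":-0.88,"dy":-0.91,"dz":0,"ax":0,"ay":0,"az":0}]'
python3 d.py .5477 .0318 .2
```

```text
clock: 2.95
eef_pos: [0.3302, 0.2593, 0.2505]
tool_rot: [0.001, 1.0, 0.0, 0.0]
ft_force: [0.1, 0.1, 0.0]
grip_width: 0.085
t 2.95 eef [0.3302 0.2593 0.2505] grip 0.085 F [0.1 0.1 0. ] q [ 0.67  0.08 -0.19  1.3   0.    0.67]
shift units [-8.72 -9.08  2.02] turn units [ 0.    0.   -0.02]
```

```bash

python3 -m handwheel '[{"dx":-0.87,"dy":-0.91,"dz":0.2,"ax":0,"ay":0,"az":0},{"dx":-0.87,"dy":-0.91,"dz":0.2,"ax":0,"ay":0,"az":0},{"dx":-0.87,"dy":-0.91,"dz":0.2,"ax":0,"ay":0,"az":0},{"dx":-0.87,"dy":-0.91,"dz":0.2,"ax":0,"ay":0,"az":0},{"dx":-0.87,"dy":-0.91,"dz":0.2,"ax":0,"ay":0,"az":0},{"dx":-0.87,"dy":-0.91,"dz":0.2,"ax":0,"ay":0,"az":0},{"dx":-0.87,"dy":-0.91,"dz":0.2,"ax":0,"ay":0,"az":0},{"dx":-0.87,"dy":-0.91,"dz":0.2,"ax":0,"ay":0,"az":0},{"dx":-0.87,"dy":-0.9,"dz":0.2,"ax":0,"ay":0,"az":0},{"dx":-0.87,"dy":-0.9,"dz":0.2,"ax":0,"ay":0,"az":0},{"dx":0,"dy":0,"dz":0,"ax":0,"ay":0,"az":0}]'
python3 d.py .5477 .0318 .085
```

```text
clock: 4.05
eef_pos: [0.5488, 0.0306, 0.1991]
tool_rot: [0.003, 1.0, -0.0, 0.0]
ft_force: [-0.9, 0.1, 0.5]
grip_width: 0.0852
t 4.05 eef [0.5488 0.0306 0.1991] grip 0.0852 F [-0.9  0.1  0.5] q [ 0.06  0.36  0.04  1.25 -0.    0.06]
shift units [0.04 0.05 4.57] turn units [-0.01  0.   -0.05]
```

```bash

python3 -m handwheel '[{"dx":0.02,"dy":0.02,"dz":0.9,"ax":0,"ay":0,"az":0},{"dx":0.02,"dy":0.03,"dz":0.9,"ax":0,"ay":0,"az":0},{"dx":0,"dy":0,"dz":0.9,"ax":0,"ay":0,"az":0},{"dx":0,"dy":0,"dz":0.9,"ax":0,"ay":0,"az":0},{"dx":0,"dy":0,"dz":0.6,"ax":0,"ay":0,"az":0},{"dx":0,"dy":0,"dz":0.37,"ax":0,"ay":0,"az":0},{"dx":0,"dy":0,"dz":0,"ax":0,"ay":0,"az":0}]'
python3 - <<'E'
from h import *
im=shot('scene','s2.png')['img']; im2=shot('top','t2.png')['img']
cv2.imwrite('pics/s2c.png',np.vstack([cv2.resize(im[140:240,190:330,::-1],None,fx=4,fy=3),cv2.resize(im2[120:240,170:310,::-1],None,fx=4,fy=2.4)]))
E
```

```text
clock: 4.75
eef_pos: [0.5447, 0.0348, 0.0849]
tool_rot: [0.0, 1.0, -0.0, -0.001]
ft_force: [0.2, 0.4, 0.1]
grip_width: 0.0853
```

View pics/s2c.png

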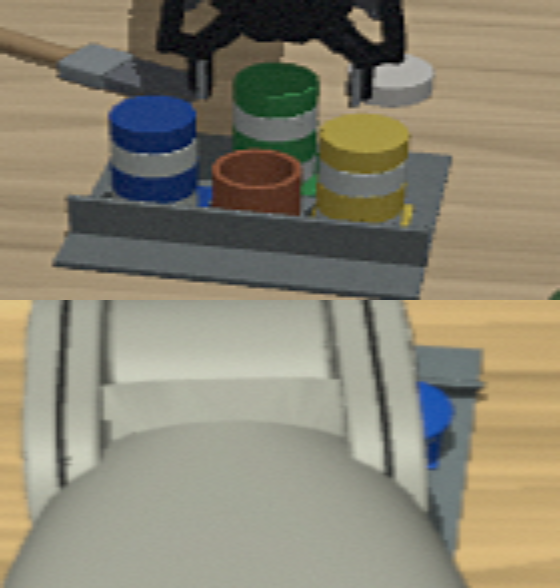

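```bash
python3 d.py .5477 .0318 .085
```

```text
t 4.85 eef [0.5461 0.0347 0.0866] grip 0.0854 F [0.7 0.3 0.5] q [ 0.06  0.46 -0.13  0.98  0.    0.06]
shift units [-0.06 -0.12  0.07] turn units [ 0.  0. -0.]
```

```bash
python3 - <<'E'
s=open('d.py').read()
s=s.replace("o=bot.get_obs();","""L=[]
for i in range(5):
    L.append(bot.get_obs()); 
    if i<4: bot.camera('top')
o=dict(L[-1]); o['eef_pos']=np.mean([l['eef_pos'] for l in L],0); o['ft_force']=np.mean([l['ft_force'] for l in L],0); print('std mm',(np.std([l['eef_pos'] for l in L],0)*1e3).round(1))
""",1)
open('d.py','w').write(s)
E
python3 d.py .5477 .0318 .085
```

```text
File "d.py", line 9
    t=np.array(list(map(float,sys.argv[1:4])))
IndentationError: unexpected indent
```

```bash
sed -i 's/^ t=np/t=np/' d.py
python3 d.py .5477 .0318 .085
```

```text
std mm [0.2 0.1 0.2]
t 5.05 eef [0.5465 0.0346 0.0871] grip 0.0851 F [ 0.3 -0.2  0.1] q [ 0.06  0.46 -0.13  0.98  0.    0.06]
shift units [-0.05 -0.11  0.08] turn units [ 0.    0.01 -0.  ]
```

```bash

python3 -m handwheel '[{"dx":-0.05,"dy":-0.11,"dz":0.08,"ax":0,"ay":0,"az":0},{"dx":0,"dy":0,"dz":0,"ax":0,"ay":0,"az":0}]'
python3 -m handwheel '[{"dx":0,"dy":0,"dz":0,"ax":0,"ay":0,"az":0},{"dx":0,"dy":0,"dz":0,"ax":0,"ay":0,"az":0},{"dx":0,"dy":0,"dz":0,"ax":0,"ay":0,"az":0},{"dx":0,"dy":0,"dz":0,"ax":0,"ay":0,"az":0},{"dx":0,"dy":0,"dz":0,"ax":0,"ay":0,"az":0},{"dx":0,"dy":0,"dz":0,"ax":0,"ay":0,"az":0},{"dx":0,"dy":0,"dz":0,"ax":0,"ay":0,"az":0},{"dx":0,"dy":0,"dz":0,"ax":0,"ay":0,"az":0}]' -1
python3 d.py .5477 .0318 .085
```

```text
clock: 5.25
eef_pos: [0.5474, 0.0314, 0.0842]
tool_rot: [0.0, 1.0, -0.0, 0.0]
ft_force: [0.0, -0.5, 0.6]
grip_width: 0.0853
clock: 6.05
eef_pos: [0.5474, 0.0319, 0.0844]
tool_rot: [0.0, 1.0, 0.0, 0.0]
ft_force: [-0.3, 1.2, 4.0]
grip_width: 0.0508
std mm [0. 0. 0.]
t 6.25 eef [0.5474 0.0319 0.0844] grip 0.0507 F [-0.   1.6  4.4] q [ 0.06  0.46 -0.13  0.98  0.    0.06]
shift units [-0.01 -0.   -0.03] turn units [ 0.  0. -0.]
```

```bash

python3 -m handwheel '[{"dx":0,"dy":0,"dz":-0.2,"ax":0,"ay":0,"az":0},{"dx":0,"dy":0,"dz":-0.6,"ax":0,"ay":0,"az":0},{"dx":0,"dy":0,"dz":-1,"ax":0,"ay":0,"az":0},{"dx":0,"dy":0,"dz":-1,"ax":0,"ay":0,"az":0},{"dx":0,"dy":0,"dz":-1,"ax":0,"ay":0,"az":0},{"dx":0,"dy":0,"dz":-1,"ax":0,"ay":0,"az":0},{"dx":0,"dy":0,"dz":-0.4,"ax":0,"ay":0,"az":0},{"dx":0,"dy":0,"dz":0,"ax":0,"ay":0,"az":0}]'
python3 -m handwheel '[{"dx":0.2,"dy":-0.5,"dz":0,"ax":0,"ay":0,"az":0},{"dx":0.34,"dy":-0.9,"dz":0,"ax":0,"ay":0,"az":0},{"dx":0.36,"dy":-1,"dz":0,"ax":0,"ay":0,"az":0},{"dx":0.4,"dy":-1,"dz":0,"ax":0,"ay":0,"az":0},{"dx":0.4,"dy":-1,"dz":0,"ax":0,"ay":0,"az":0},{"dx":0.4,"dy":-1,"dz":0,"ax":0,"ay":0,"az":0},{"dx":0.4,"dy":-1,"dz":0,"ax":0,"ay":0,"az":0},{"dx":0.4,"dy":-1,"dz":0,"ax":0,"ay":0,"az":0},{"dx":0.4,"dy":-1,"dz":0,"ax":0,"ay":0,"az":0},{"dx":0.4,"dy":-1,"dz":0,"ax":0,"ay":0,"az":0}]'
python3 -m handwheel '[{"dx":0.4,"dy":-1,"dz":0,"ax":0,"ay":0,"az":0},{"dx":0.4,"dy":-1,"dz":0,"ax":0,"ay":0,"az":0},{"dx":0.2,"dy":-0.8,"dz":0,"ax":0,"ay":0,"az":0},{"dx":0,"dy":-0.4,"dz":0,"ax":0,"ay":0,"az":0},{"dx":0,"dy":0,"dz":0,"ax":0,"ay":0,"az":0},{"dx":0,"dy":0,"dz":0,"ax":0,"ay":0,"az":0}]'
python3 d.py .4288 -.2833 .089
```

```text
clock: 7.05
eef_pos: [0.5477, 0.0315, 0.2149]
tool_rot: [0.0, 1.0, -0.0, 0.001]
ft_force: [-0.3, 0.2, -2.5]
grip_width: 0.0506
clock: 8.05
eef_pos: [0.4521, -0.2044, 0.2119]
tool_rot: [0.0, 1.0, 0.001, -0.002]
ft_force: [0.3, -0.8, -2.4]
grip_width: 0.0511
clock: 8.65
eef_pos: [0.4291, -0.2827, 0.2131]
tool_rot: [0.0, 1.0, 0.001, -0.001]
ft_force: [0.3, 0.0, -1.5]
grip_width: 0.0509
std mm [0.2 0.2 0.3]
t 8.85 eef [ 0.4295 -0.2824  0.2136] grip 0.0505 F [ 0.2  0.1 -2. ] q [-0.58  0.29 -0.03  1.26  0.   -0.58]
shift units [ 0.02 -0.04  4.98] turn units [ 0.   -0.    0.01]
```

Holding (about 2 N of weight). Check the picture, then lower.

```bash

python3 -m handwheel '[{"dx":0.02,"dy":-0.04,"dz":0.8,"ax":0,"ay":0,"az":0},{"dx":0,"dy":0,"dz":1,"ax":0,"ay":0,"az":0},{"dx":0,"dy":0,"dz":1,"ax":0,"ay":0,"az":0},{"dx":0,"dy":0,"dz":1,"ax":0,"ay":0,"az":0},{"dx":0,"dy":0,"dz":0.6,"ax":0,"ay":0,"az":0},{"dx":0,"dy":0,"dz":0.3,"ax":0,"ay":0,"az":0},{"dx":0,"dy":0,"dz":0,"ax":0,"ay":0,"az":0},{"dx":0,"dy":0,"dz":0,"ax":0,"ay":0,"az":0}]'
python3 d.py .4288 -.2833 .0877
python3 - <<'E'
from h import *
im=shot('scene','s3.png')['img']
cv2.imwrite('pics/s3c.png',cv2.resize(im[90:240,70:320,::-1],None,fx=3,fy=3))
E
```

```text
clock: 9.65
eef_pos: [0.4297, -0.2843, 0.0973]
tool_rot: [-0.0, 1.0, -0.0, 0.001]
ft_force: [-0.7, -0.2, -1.9]
grip_width: 0.0506
std mm [0.1 0.1 0.2]
t 9.85 eef [ 0.4298 -0.2846  0.0976] grip 0.0508 F [-0.1 -0.1 -1.8] q [-0.59  0.39 -0.21  0.97  0.   -0.58]
shift units [0.04 0.05 0.4 ] turn units [-0.01  0.01 -0.  ]
```

View pics/s3c.png

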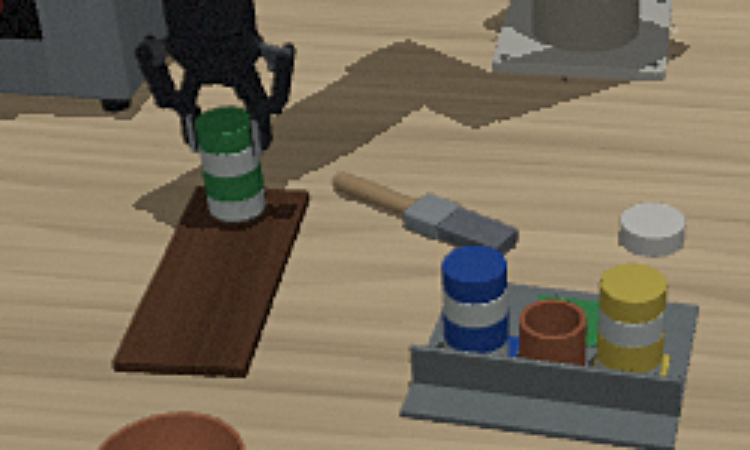

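```bash

python3 -m handwheel '[{"dx":0,"dy":0,"dz":0.15,"ax":0,"ay":0,"az":0},{"dx":0,"dy":0,"dz":0.15,"ax":0,"ay":0,"az":0},{"dx":0,"dy":0,"dz":0.05,"ax":0,"ay":0,"az":0},{"dx":0,"dy":0,"dz":0.02,"ax":0,"ay":0,"az":0},{"dx":0,"dy":0,"dz":0,"ax":0,"ay":0,"az":0},{"dx":0,"dy":0,"dz":0,"ax":0,"ay":0,"az":0}]'
python3 d.py .4288 -.2833 .0874
```

```text
clock: 10.5
eef_pos: [0.4288, -0.2841, 0.0874]
tool_rot: [0.0, 1.0, 0.0, -0.0]
ft_force: [-1.0, 1.1, 1.1]
grip_width: 0.0505
std mm [0. 0. 0.]
t 10.7 eef [ 0.4288 -0.284   0.0874] grip 0.0507 F [-1.3  1.6  2.2] q [-0.59  0.4  -0.22  0.95  0.   -0.58]
shift units [ 0.    0.03 -0.  ] turn units [ 0. -0. -0.]
```

```bash

python3 -m handwheel '[{"dx":0,"dy":0,"dz":0,"ax":0,"ay":0,"az":0},{"dx":0,"dy":0,"dz":0,"ax":0,"ay":0,"az":0},{"dx":0,"dy":0,"dz":0,"ax":0,"ay":0,"az":0},{"dx":0,"dy":0,"dz":0,"ax":0,"ay":0,"az":0},{"dx":0,"dy":0,"dz":0,"ax":0,"ay":0,"az":0},{"dx":0,"dy":0,"dz":0,"ax":0,"ay":0,"az":0}]' 1
python3 -m handwheel '[{"dx":0,"dy":0,"dz":-0.4,"ax":0,"ay":0,"az":0},{"dx":0,"dy":0,"dz":-1,"ax":0,"ay":0,"az":0},{"dx":0,"dy":0,"dz":-1,"ax":0,"ay":0,"az":0},{"dx":0,"dy":0,"dz":-1,"ax":0,"ay":0,"az":0},{"dx":0,"dy":0,"dz":-1,"ax":0,"ay":0,"az":0}]' 
python3 d.py .6143 .0888 .2
python3 - <<'E'
from h import *
im=shot('scene','s4.png')['img']
cv2.imwrite('pics/s4c.png',cv2.resize(im[90:240,70:320,::-1],None,fx=3,fy=3))
E
```

```text
clock: 11.3
eef_pos: [0.4291, -0.2843, 0.0873]
tool_rot: [0.0, 1.0, -0.0, 0.0]
ft_force: [-0.3, 0.0, -0.4]
grip_width: 0.0853
clock: 11.8
eef_pos: [0.429, -0.2842, 0.1992]
tool_rot: [0.0, 1.0, -0.0, 0.0]
ft_force: [0.3, 0.1, 0.5]
grip_width: 0.0851
std mm [0.8 0.6 1.9]
t 12.0 eef [ 0.4302 -0.285   0.2006] grip 0.0852 F [ 0.6 -0.3  0.8] q [-0.59  0.3  -0.06  1.21 -0.   -0.58]
shift units [-7.36 14.95  0.02] turn units [-0.01  0.01 -0.  ]
```

View pics/s4c.png

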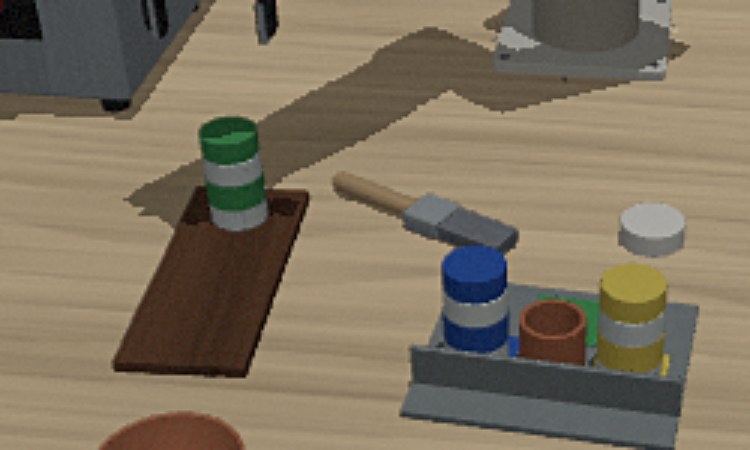

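```bash

python3 -m handwheel '[{"dx":-0.3,"dy":0.6,"dz":0,"ax":0,"ay":0,"az":0},{"dx":-0.5,"dy":1,"dz":0,"ax":0,"ay":0,"az":0},{"dx":-0.5,"dy":1,"dz":0,"ax":0,"ay":0,"az":0},{"dx":-0.5,"dy":1,"dz":0,"ax":0,"ay":0,"az":0},{"dx":-0.5,"dy":1,"dz":0,"ax":0,"ay":0,"az":0},{"dx":-0.5,"dy":1,"dz":0,"ax":0,"ay":0,"az":0},{"dx":-0.5,"dy":1,"dz":0,"ax":0,"ay":0,"az":0},{"dx":-0.5,"dy":1,"dz":0,"ax":0,"ay":0,"az":0},{"dx":-0.5,"dy":1,"dz":0,"ax":0,"ay":0,"az":0},{"dx":-0.5,"dy":1,"dz":0,"ax":0,"ay":0,"az":0}]'
python3 -m handwheel '[{"dx":-0.5,"dy":1,"dz":0,"ax":0,"ay":0,"az":0},{"dx":-0.5,"dy":1,"dz":0,"ax":0,"ay":0,"az":0},{"dx":-0.5,"dy":1,"dz":0,"ax":0,"ay":0,"az":0},{"dx":-0.5,"dy":1,"dz":0,"ax":0,"ay":0,"az":0},{"dx":-0.5,"dy":0.9,"dz":0,"ax":0,"ay":0,"az":0},{"dx":-0.06,"dy":0.45,"dz":0,"ax":0,"ay":0,"az":0},{"dx":0,"dy":0,"dz":0,"ax":0,"ay":0,"az":0},{"dx":0,"dy":0,"dz":0,"ax":0,"ay":0,"az":0}]'
python3 d.py .6143 .0888 .085
```

```text
clock: 13.05
eef_pos: [0.5485, -0.0431, 0.1957]
tool_rot: [0.0, 1.0, 0.0, -0.002]
ft_force: [0.5, 0.6, 0.2]
grip_width: 0.0855
clock: 13.85
eef_pos: [0.6122, 0.0889, 0.1964]
tool_rot: [0.0, 1.0, -0.0, -0.001]
ft_force: [0.4, -0.2, 0.1]
grip_width: 0.085
std mm [0.2 0.2 0.4]
t 14.05 eef [0.6125 0.0884 0.197 ] grip 0.0853 F [0.3 0.  0.3] q [ 0.14  0.5   0.25  1.32 -0.    0.15]
shift units [-0.07  0.02  4.48] turn units [-0.   -0.   -0.01]
```

```bash

python3 -m handwheel '[{"dx":-0.07,"dy":0.02,"dz":0.8,"ax":0,"ay":0,"az":0},{"dx":0,"dy":0,"dz":1,"ax":0,"ay":0,"az":0},{"dx":0,"dy":0,"dz":1,"ax":0,"ay":0,"az":0},{"dx":0,"dy":0,"dz":0.8,"ax":0,"ay":0,"az":0},{"dx":0,"dy":0,"dz":0.5,"ax":0,"ay":0,"az":0},{"dx":0,"dy":0,"dz":0.2,"ax":0,"ay":0,"az":0},{"dx":0,"dy":0,"dz":0,"ax":0,"ay":0,"az":0},{"dx":0,"dy":0,"dz":0,"ax":0,"ay":0,"az":0}]'
python3 d.py .6143 .0888 .085
python3 - <<'E'
from h import *
im=shot('scene','s5.png')['img']
cv2.imwrite('pics/s5c.png',cv2.resize(im[130:240,190:340,::-1],None,fx=5,fy=5))
E
```

```text
clock: 14.85
eef_pos: [0.6157, 0.0899, 0.091]
tool_rot: [0.0, 1.0, 0.0, 0.001]
ft_force: [0.9, 0.8, 1.1]
grip_width: 0.0854
std mm [0.1 0.1 0.1]
t 15.05 eef [0.6157 0.09   0.0911] grip 0.0855 F [0.4 0.1 0.1] q [0.15 0.58 0.1  1.08 0.   0.15]
shift units [ 0.06 -0.05  0.24] turn units [ 0.    0.01 -0.  ]
```

View pics/s5c.png

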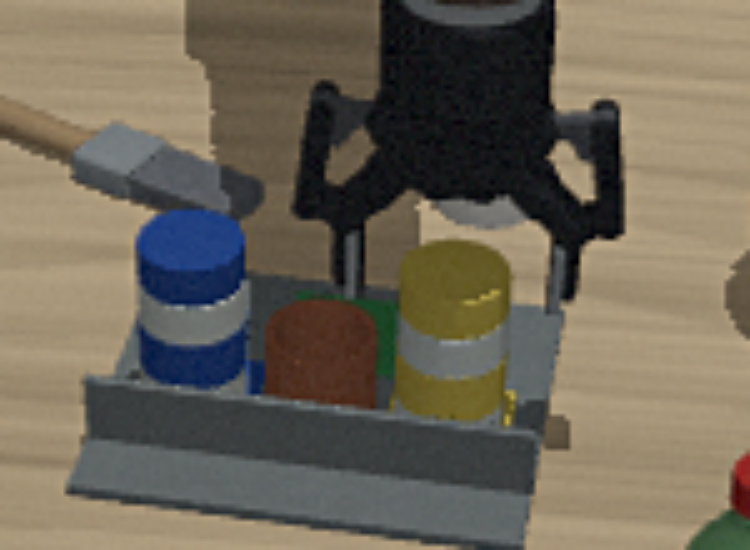

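```bash

python3 -m handwheel '[{"dx":0.05,"dy":-0.05,"dz":0.22,"ax":0,"ay":0,"az":0},{"dx":0,"dy":0,"dz":0,"ax":0,"ay":0,"az":0},{"dx":0,"dy":0,"dz":0,"ax":0,"ay":0,"az":0}]'
python3 -m handwheel '[{"dx":0,"dy":0,"dz":0,"ax":0,"ay":0,"az":0},{"dx":0,"dy":0,"dz":0,"ax":0,"ay":0,"az":0},{"dx":0,"dy":0,"dz":0,"ax":0,"ay":0,"az":0},{"dx":0,"dy":0,"dz":0,"ax":0,"ay":0,"az":0},{"dx":0,"dy":0,"dz":0,"ax":0,"ay":0,"az":0},{"dx":0,"dy":0,"dz":0,"ax":0,"ay":0,"az":0},{"dx":0,"dy":0,"dz":0,"ax":0,"ay":0,"az":0}]' -1
python3 d.py .6143 .0888 .085
```

```text
clock: 15.4
eef_pos: [0.6133, 0.0886, 0.0839]
tool_rot: [0.0, 1.0, -0.0, -0.0]
ft_force: [0.1, 0.9, 0.6]
grip_width: 0.0855
clock: 16.1
eef_pos: [0.614, 0.089, 0.0847]
tool_rot: [0.0, 1.0, 0.0, 0.0]
ft_force: [0.6, 2.3, 2.6]
grip_width: 0.0506
std mm [0. 0. 0.]
t 16.3 eef [0.614  0.089  0.0847] grip 0.051 F [0.2 2.2 3.2] q [0.14 0.59 0.09 1.07 0.   0.14]
shift units [-0.01 -0.01 -0.01] turn units [ 0.    0.01 -0.  ]
```

```bash

python3 -m handwheel '[{"dx":0,"dy":0,"dz":-0.2,"ax":0,"ay":0,"az":0},{"dx":0,"dy":0,"dz":-0.6,"ax":0,"ay":0,"az":0},{"dx":0,"dy":0,"dz":-1,"ax":0,"ay":0,"az":0},{"dx":0,"dy":0,"dz":-1,"ax":0,"ay":0,"az":0},{"dx":0,"dy":0,"dz":-1,"ax":0,"ay":0,"az":0},{"dx":0,"dy":0,"dz":-1,"ax":0,"ay":0,"az":0},{"dx":0,"dy":0,"dz":-0.4,"ax":0,"ay":0,"az":0},{"dx":0,"dy":0,"dz":0,"ax":0,"ay":0,"az":0}]'
python3 -m handwheel '[{"dx":0.04,"dy":-0.4,"dz":0,"ax":0,"ay":0,"az":0},{"dx":0.04,"dy":-0.8,"dz":0,"ax":0,"ay":0,"az":0},{"dx":0.04,"dy":-1,"dz":0,"ax":0,"ay":0,"az":0},{"dx":0.04,"dy":-1,"dz":0,"ax":0,"ay":0,"az":0},{"dx":0.04,"dy":-1,"dz":0,"ax":0,"ay":0,"az":0},{"dx":0.04,"dy":-1,"dz":0,"ax":0,"ay":0,"az":0},{"dx":0.04,"dy":-1,"dz":0,"ax":0,"ay":0,"az":0},{"dx":0.04,"dy":-1,"dz":0,"ax":0,"ay":0,"az":0},{"dx":0.04,"dy":-1,"dz":0,"ax":0,"ay":0,"az":0},{"dx":0.04,"dy":-1,"dz":0,"ax":0,"ay":0,"az":0}]'
python3 -m handwheel '[{"dx":0.04,"dy":-1,"dz":0,"ax":0,"ay":0,"az":0},{"dx":0.04,"dy":-1,"dz":0,"ax":0,"ay":0,"az":0},{"dx":0.04,"dy":-1,"dz":0,"ax":0,"ay":0,"az":0},{"dx":0.04,"dy":-1,"dz":0,"ax":0,"ay":0,"az":0},{"dx":0.04,"dy":-0.9,"dz":0,"ax":0,"ay":0,"az":0},{"dx":0.02,"dy":-0.5,"dz":0,"ax":0,"ay":0,"az":0},{"dx":0,"dy":0,"dz":0,"ax":0,"ay":0,"az":0},{"dx":0,"dy":0,"dz":0,"ax":0,"ay":0,"az":0}]'
python3 d.py .5986 -.276 .0877
```

```text
clock: 17.1
eef_pos: [0.6142, 0.0884, 0.2153]
tool_rot: [0.0, 1.0, -0.0, 0.001]
ft_force: [-0.9, -0.1, -1.9]
grip_width: 0.0511
clock: 18.1
eef_pos: [0.6019, -0.1429, 0.2117]
tool_rot: [0.0, 1.0, 0.0, -0.002]
ft_force: [0.8, -0.5, -2.5]
grip_width: 0.051
clock: 18.9
eef_pos: [0.5974, -0.2758, 0.2131]
tool_rot: [0.0, 1.0, 0.001, -0.001]
ft_force: [0.4, -0.0, -2.5]
grip_width: 0.0503
std mm [0.3 0.3 0.4]
t 19.1 eef [ 0.5979 -0.2753  0.2138] grip 0.0505 F [ 0.3  0.2 -2. ] q [-0.43  0.58  0.42  1.42  0.   -0.43]
shift units [-0.03 -0.03  5.05] turn units [ 0.   -0.    0.01]
```

```bash

python3 -m handwheel '[{"dx":-0.03,"dy":-0.03,"dz":0.8,"ax":0,"ay":0,"az":0},{"dx":0,"dy":0,"dz":1,"ax":0,"ay":0,"az":0},{"dx":0,"dy":0,"dz":1,"ax":0,"ay":0,"az":0},{"dx":0,"dy":0,"dz":1,"ax":0,"ay":0,"az":0},{"dx":0,"dy":0,"dz":0.6,"ax":0,"ay":0,"az":0},{"dx":0,"dy":0,"dz":0.3,"ax":0,"ay":0,"az":0},{"dx":0,"dy":0,"dz":0,"ax":0,"ay":0,"az":0},{"dx":0,"dy":0,"dz":0,"ax":0,"ay":0,"az":0}]'
python3 d.py .5986 -.276 .0877
```

```text
clock: 19.9
eef_pos: [0.5995, -0.2769, 0.0979]
tool_rot: [-0.0, 1.0, -0.0, 0.001]
ft_force: [0.1, 0.2, -2.2]
grip_width: 0.0509
std mm [0.1 0.2 0.2]
t 20.1 eef [ 0.5997 -0.2772  0.0982] grip 0.0507 F [ 0.2 -0.2 -2. ] q [-0.43  0.65  0.24  1.16 -0.   -0.43]
shift units [0.04 0.05 0.42] turn units [-0.01  0.01 -0.  ]
```

```bash

python3 -m handwheel '[{"dx":0,"dy":0,"dz":0.15,"ax":0,"ay":0,"az":0},{"dx":0,"dy":0,"dz":0.15,"ax":0,"ay":0,"az":0},{"dx":0,"dy":0,"dz":0.06,"ax":0,"ay":0,"az":0},{"dx":0,"dy":0,"dz":0.03,"ax":0,"ay":0,"az":0},{"dx":0,"dy":0,"dz":0,"ax":0,"ay":0,"az":0},{"dx":0,"dy":0,"dz":0,"ax":0,"ay":0,"az":0}]'
python3 d.py .5986 -.276 .0877
```

```text
clock: 20.7
eef_pos: [0.5988, -0.277, 0.0877]
tool_rot: [0.0, 1.0, -0.0, 0.0]
ft_force: [-1.9, 1.3, 5.0]
grip_width: 0.0509
std mm [0. 0. 0.]
t 20.9 eef [ 0.5988 -0.277   0.0877] grip 0.051 F [-2.5  1.8  5.4] q [-0.43  0.66  0.22  1.14  0.   -0.43]
shift units [0.01 0.04 0.  ] turn units [-0.  0. -0.]
```

Contact made; release, rise, and go above the blue jar.

```bash

python3 -m handwheel '[{"dx":0,"dy":0,"dz":0,"ax":0,"ay":0,"az":0},{"dx":0,"dy":0,"dz":0,"ax":0,"ay":0,"az":0},{"dx":0,"dy":0,"dz":0,"ax":0,"ay":0,"az":0},{"dx":0,"dy":0,"dz":0,"ax":0,"ay":0,"az":0},{"dx":0,"dy":0,"dz":0,"ax":0,"ay":0,"az":0},{"dx":0,"dy":0,"dz":0,"ax":0,"ay":0,"az":0}]' 1
python3 -m handwheel '[{"dx":0,"dy":0,"dz":-0.4,"ax":0,"ay":0,"az":0},{"dx":0,"dy":0,"dz":-1,"ax":0,"ay":0,"az":0},{"dx":0,"dy":0,"dz":-1,"ax":0,"ay":0,"az":0},{"dx":0,"dy":0,"dz":-1,"ax":0,"ay":0,"az":0},{"dx":0,"dy":0,"dz":-1,"ax":0,"ay":0,"az":0}]' 
python3 d.py .6047 -.0348 .2
```

```text
clock: 21.5
eef_pos: [0.5988, -0.2771, 0.0869]
tool_rot: [0.0, 1.0, 0.0, -0.0]
ft_force: [-0.4, -0.7, -0.3]
grip_width: 0.0855
clock: 22.0
eef_pos: [0.5988, -0.2771, 0.1991]
tool_rot: [0.0, 1.0, -0.0, 0.0]
ft_force: [0.7, 0.9, -0.5]
grip_width: 0.0855
std mm [0.9 0.4 2.3]
t 22.2 eef [ 0.6    -0.2776  0.201 ] grip 0.0855 F [ 0.5 -0.1  0.4] q [-0.43  0.59  0.4   1.38 -0.   -0.43]
shift units [-0.19  9.71  0.03] turn units [-0.01  0.01 -0.  ]
```

```bash

python3 -m handwheel '[{"dx":-0.1,"dy":0.6,"dz":0,"ax":0,"ay":0,"az":0},{"dx":-0.09,"dy":1,"dz":0,"ax":0,"ay":0,"az":0},{"dx":0,"dy":1,"dz":0,"ax":0,"ay":0,"az":0},{"dx":0,"dy":1,"dz":0,"ax":0,"ay":0,"az":0},{"dx":0,"dy":1,"dz":0,"ax":0,"ay":0,"az":0},{"dx":0,"dy":1,"dz":0,"ax":0,"ay":0,"az":0},{"dx":0,"dy":1,"dz":0,"ax":0,"ay":0,"az":0},{"dx":0,"dy":1,"dz":0,"ax":0,"ay":0,"az":0},{"dx":0,"dy":1,"dz":0,"ax":0,"ay":0,"az":0},{"dx":0,"dy":0.8,"dz":0,"ax":0,"ay":0,"az":0},{"dx":0,"dy":0.31,"dz":0,"ax":0,"ay":0,"az":0},{"dx":0,"dy":0,"dz":0,"ax":0,"ay":0,"az":0}]'
python3 d.py .6047 -.0348 .085
python3 - <<'E'
from h import *
im=shot('scene','s6.png')['img']
cv2.imwrite('pics/s6c.png',cv2.resize(im[90:240,70:320,::-1],None,fx=3,fy=3))
E
```

```text
clock: 23.4
eef_pos: [0.6029, -0.0327, 0.196]
tool_rot: [-0.001, 1.0, 0.0, -0.001]
ft_force: [-0.1, -0.4, 0.2]
grip_width: 0.0857
std mm [0.2 0.9 0.3]
t 23.6 eef [ 0.6032 -0.0342  0.1964] grip 0.0853 F [ 0.  -0.2  0.1] q [-0.06  0.47  0.2   1.3  -0.   -0.06]
shift units [-0.06 -0.02  4.46] turn units [-0.   -0.   -0.01]
```

View pics/s6c.png

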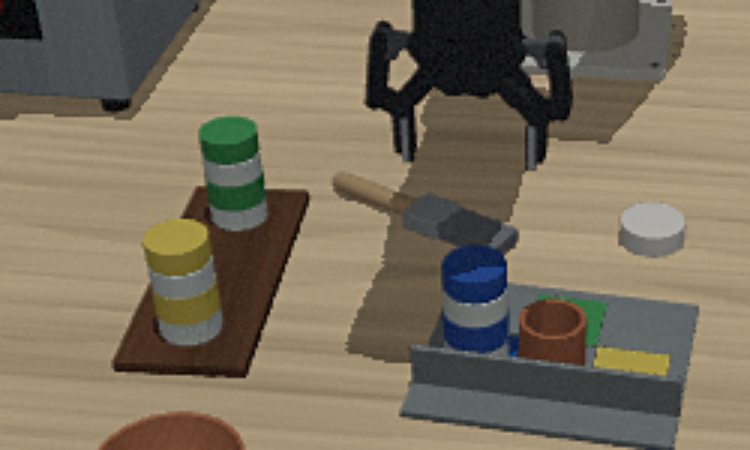

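Yellow and green stand on the board. Down on blue.

```bash

python3 -m handwheel '[{"dx":-0.04,"dy":-0.02,"dz":0.8,"ax":0,"ay":0,"az":0},{"dx":0,"dy":0,"dz":1,"ax":0,"ay":0,"az":0},{"dx":0,"dy":0,"dz":1,"ax":0,"ay":0,"az":0},{"dx":0,"dy":0,"dz":0.8,"ax":0,"ay":0,"az":0},{"dx":0,"dy":0,"dz":0.5,"ax":0,"ay":0,"az":0},{"dx":0,"dy":0,"dz":0.25,"ax":0,"ay":0,"az":0},{"dx":0,"dy":0,"dz":0,"ax":0,"ay":0,"az":0},{"dx":0,"dy":0,"dz":0,"ax":0,"ay":0,"az":0}]'
python3 d.py .6047 -.0348 .085
```

```text
clock: 24.45
eef_pos: [0.6054, -0.035, 0.0893]
tool_rot: [0.0, 1.0, -0.0, 0.001]
ft_force: [0.0, 0.3, 0.7]
grip_width: 0.0855
std mm [0.1 0.1 0.1]
t 24.65 eef [ 0.6054 -0.0349  0.0895] grip 0.0852 F [ 0.   0.2 -0.1] q [-0.06  0.56  0.04  1.06  0.   -0.06]
shift units [0.03 0.   0.18] turn units [-0.    0.01 -0.  ]
```

```bash

python3 -m handwheel '[{"dx":0,"dy":0,"dz":0.16,"ax":0,"ay":0,"az":0},{"dx":0,"dy":0,"dz":0,"ax":0,"ay":0,"az":0},{"dx":0,"dy":0,"dz":0,"ax":0,"ay":0,"az":0}]'
python3 -m handwheel '[{"dx":0,"dy":0,"dz":0,"ax":0,"ay":0,"az":0},{"dx":0,"dy":0,"dz":0,"ax":0,"ay":0,"az":0},{"dx":0,"dy":0,"dz":0,"ax":0,"ay":0,"az":0},{"dx":0,"dy":0,"dz":0,"ax":0,"ay":0,"az":0},{"dx":0,"dy":0,"dz":0,"ax":0,"ay":0,"az":0},{"dx":0,"dy":0,"dz":0,"ax":0,"ay":0,"az":0},{"dx":0,"dy":0,"dz":0,"ax":0,"ay":0,"az":0}]' -1
python3 d.py .5137 -.2796 .085
```

```text
clock: 24.95
eef_pos: [0.6044, -0.0348, 0.0841]
tool_rot: [0.0, 1.0, 0.0, -0.0]
ft_force: [0.4, 1.1, -0.2]
grip_width: 0.0853
clock: 25.65
eef_pos: [0.6049, -0.0347, 0.0846]
tool_rot: [0.0, 1.0, 0.0, 0.0]
ft_force: [-0.0, 0.0, 2.2]
grip_width: 0.0507
std mm [0. 0. 0.]
t 25.85 eef [ 0.6049 -0.0347  0.0846] grip 0.0503 F [0.6 0.4 2.6] q [-0.06  0.56  0.04  1.05  0.   -0.06]
shift units [ 3.65 -9.8  -0.02] turn units [ 0.    0.01 -0.  ]
```

```bash

python3 -m handwheel '[{"dx":0,"dy":0,"dz":-0.2,"ax":0,"ay":0,"az":0},{"dx":0,"dy":0,"dz":-0.6,"ax":0,"ay":0,"az":0},{"dx":0,"dy":0,"dz":-1,"ax":0,"ay":0,"az":0},{"dx":0,"dy":0,"dz":-1,"ax":0,"ay":0,"az":0},{"dx":0,"dy":0,"dz":-1,"ax":0,"ay":0,"az":0},{"dx":0,"dy":0,"dz":-1,"ax":0,"ay":0,"az":0},{"dx":0,"dy":0,"dz":-0.4,"ax":0,"ay":0,"az":0},{"dx":0,"dy":0,"dz":0,"ax":0,"ay":0,"az":0}]'
python3 -m handwheel '[{"dx":0.25,"dy":-0.5,"dz":0,"ax":0,"ay":0,"az":0},{"dx":0.4,"dy":-1,"dz":0,"ax":0,"ay":0,"az":0},{"dx":0.4,"dy":-1,"dz":0,"ax":0,"ay":0,"az":0},{"dx":0.4,"dy":-1,"dz":0,"ax":0,"ay":0,"az":0},{"dx":0.4,"dy":-1,"dz":0,"ax":0,"ay":0,"az":0},{"dx":0.4,"dy":-1,"dz":0,"ax":0,"ay":0,"az":0},{"dx":0.4,"dy":-1,"dz":0,"ax":0,"ay":0,"az":0},{"dx":0.4,"dy":-1,"dz":0,"ax":0,"ay":0,"az":0},{"dx":0.4,"dy":-1,"dz":0,"ax":0,"ay":0,"az":0},{"dx":0.2,"dy":-0.8,"dz":0,"ax":0,"ay":0,"az":0},{"dx":0,"dy":-0.5,"dz":0,"ax":0,"ay":0,"az":0},{"dx":0,"dy":0,"dz":0,"ax":0,"ay":0,"az":0}]'
python3 d.py .5137 -.2796 .0877
```

```text
clock: 26.65
eef_pos: [0.6051, -0.035, 0.2153]
tool_rot: [0.0, 1.0, -0.0, 0.001]
ft_force: [0.2, -0.2, -1.8]
grip_width: 0.0507
clock: 27.85
eef_pos: [0.5121, -0.2813, 0.2127]
tool_rot: [0.002, 1.0, 0.0, -0.001]
ft_force: [-0.2, 0.1, -1.9]
grip_width: 0.0506
std mm [0.4 0.9 0.4]
t 28.05 eef [ 0.5128 -0.2797  0.2133] grip 0.0508 F [ 0.   0.5 -1.8] q [-0.5   0.43  0.17  1.32  0.   -0.5 ]
shift units [-0.04 -0.    5.02] turn units [ 0.01 -0.01  0.01]
```

```bash

python3 -m handwheel '[{"dx":-0.02,"dy":0,"dz":0.8,"ax":0,"ay":0,"az":0},{"dx":0,"dy":0,"dz":1,"ax":0,"ay":0,"az":0},{"dx":0,"dy":0,"dz":1,"ax":0,"ay":0,"az":0},{"dx":0,"dy":0,"dz":1,"ax":0,"ay":0,"az":0},{"dx":0,"dy":0,"dz":0.6,"ax":0,"ay":0,"az":0},{"dx":0,"dy":0,"dz":0.3,"ax":0,"ay":0,"az":0},{"dx":0,"dy":0,"dz":0,"ax":0,"ay":0,"az":0},{"dx":0,"dy":0,"dz":0,"ax":0,"ay":0,"az":0}]'
python3 d.py .5137 -.2796 .0877
```

```text
clock: 28.85
eef_pos: [0.5145, -0.2796, 0.0977]
tool_rot: [-0.0, 1.0, -0.0, 0.001]
ft_force: [0.3, -1.1, -1.4]
grip_width: 0.0507
std mm [0.1 0.2 0.2]
t 29.05 eef [ 0.5147 -0.2799  0.098 ] grip 0.0507 F [ 0.3 -0.3 -1.7] q [-0.5   0.51 -0.01  1.05  0.   -0.5 ]
shift units [0.04 0.01 0.41] turn units [-0.01  0.01 -0.  ]
```

```bash

python3 -m handwheel '[{"dx":0,"dy":0,"dz":0.15,"ax":0,"ay":0,"az":0},{"dx":0,"dy":0,"dz":0.15,"ax":0,"ay":0,"az":0},{"dx":0,"dy":0,"dz":0.05,"ax":0,"ay":0,"az":0},{"dx":0,"dy":0,"dz":0.03,"ax":0,"ay":0,"az":0},{"dx":0,"dy":0,"dz":0,"ax":0,"ay":0,"az":0},{"dx":0,"dy":0,"dz":0,"ax":0,"ay":0,"az":0}]'
python3 d.py .5137 -.2796 .0877
```

```text
clock: 29.65
eef_pos: [0.5135, -0.2796, 0.0877]
tool_rot: [0.0, 1.0, 0.0, -0.0]
ft_force: [-3.4, 1.9, 4.2]
grip_width: 0.0505
std mm [0. 0. 0.]
t 29.85 eef [ 0.5136 -0.2796  0.0877] grip 0.0511 F [-3.2  1.5  4.7] q [-0.5   0.52 -0.02  1.03  0.   -0.5 ]
shift units [-0.01  0.   -0.  ] turn units [ 0. -0. -0.]
```

```bash

python3 -m handwheel '[{"dx":0,"dy":0,"dz":0,"ax":0,"ay":0,"az":0},{"dx":0,"dy":0,"dz":0,"ax":0,"ay":0,"az":0},{"dx":0,"dy":0,"dz":0,"ax":0,"ay":0,"az":0},{"dx":0,"dy":0,"dz":0,"ax":0,"ay":0,"az":0},{"dx":0,"dy":0,"dz":0,"ax":0,"ay":0,"az":0},{"dx":0,"dy":0,"dz":0,"ax":0,"ay":0,"az":0}]' 1
python3 -m handwheel '[{"dx":0,"dy":0,"dz":-0.4,"ax":0,"ay":0,"az":0},{"dx":0,"dy":0,"dz":-1,"ax":0,"ay":0,"az":0},{"dx":0,"dy":0,"dz":-1,"ax":0,"ay":0,"az":0},{"dx":0,"dy":0,"dz":-1,"ax":0,"ay":0,"az":0},{"dx":0,"dy":0,"dz":-1,"ax":0,"ay":0,"az":0},{"dx":0,"dy":0,"dz":0,"ax":0,"ay":0,"az":0}]' 
sed -i "s/(-.062,0),(0,.062),(0,-.062)/(-.062,0),(0,.062),(0,-.062)/" ov.py
python3 ov.py 0.609 0.0275 -0.078 ov3
python3 - <<'E'
from h import *
im=shot('scene','s7.png')['img']
p=shot('top','t7.png')
cv2.imwrite('pics/s7c.png',cv2.resize(im[90:240,70:320,::-1],None,fx=3,fy=3))
for t in ['cup','wheel']:
  for r in bot.trace(t,p)[:1]:
    c,_=cv2.findContours(r['region'].astype(np.uint8),0,2);c=max(c,key=cv2.contourArea)
    z={'cup':.056,'wheel':.06}[t]
    W=np.array([onz(p,*q,z)[:2] for q in c[:,0].astype(float)]).astype(np.float32); print(t,r['confidence'],cv2.fitEllipse(W))
for c in ['blue','yellow','green']:
    m=mask(p,c,(170,120,300,235)); k,_=cv2.findContours(m,0,2); k=max(k,key=cv2.contourArea)
    b=cv2.boxPoints(cv2.minAreaRect(k)); W=np.array([onz(p,*(q+0.),.009)[:2] for q in b]); mo=cv2.moments(k)
    print(c,W.mean(0).round(4),np.linalg.norm(np.diff(W,axis=0),axis=1).round(4), onz(p,mo['m10']/mo['m00'],mo['m01']/mo['m00'],.009)[:2].round(4))
E
python3 d.py .6095 .027 .2
```

```text
clock: 30.45
eef_pos: [0.5138, -0.2798, 0.0872]
tool_rot: [0.0, 1.0, -0.0, 0.0]
ft_force: [-0.1, -0.7, -0.4]
grip_width: 0.0855
clock: 31.05
eef_pos: [0.516, -0.281, 0.2025]
tool_rot: [0.0, 1.0, -0.002, 0.004]
ft_force: [0.8, -0.7, 0.0]
grip_width: 0.0852
cup 0.89 ((0.6059786081314087, 0.026337815448641777), (0.05261148139834404, 0.05830362066626549), 90.77493286132812)
wheel 0.88 ((0.48478013277053833, 0.31136953830718994), (0.15690188109874725, 0.15937112271785736), 179.04783630371094)
blue [ 0.6034 -0.0339] [0.06   0.0614 0.0601] [ 0.6033 -0.034 ]
yellow [0.6131 0.0896] [0.0598 0.0596 0.0599] [0.613  0.0895]
green [0.5466 0.0325] [0.0596 0.0593 0.0596] [0.5465 0.0325]
std mm [0.2 0.1 0.2]
t 31.55 eef [ 0.5132 -0.2795  0.1962] grip 0.0859 F [-0.  -0.1 -0.4] q [-0.5   0.44  0.14  1.28  0.   -0.5 ]
shift units [-3.85 12.26 -0.15] turn units [ 0.   -0.01 -0.  ]
```

View pics/s7c.png

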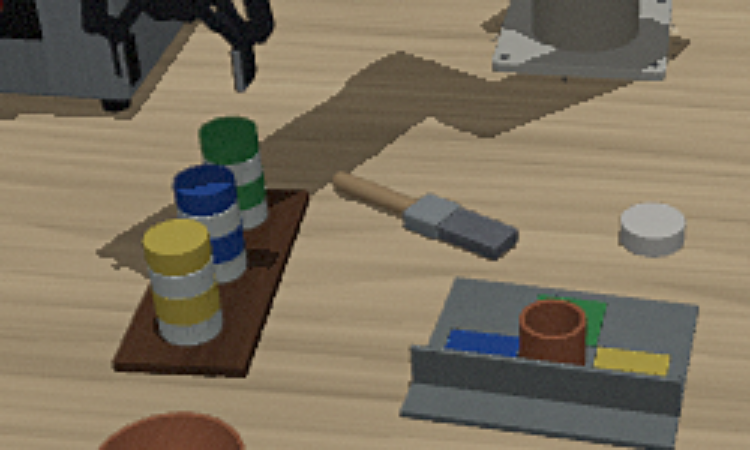

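View pics/ov3_top.png

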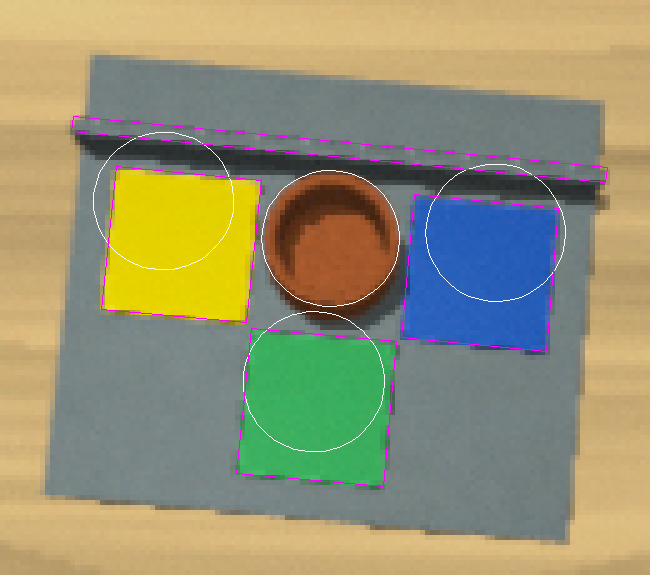

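View pics/ov3_scene.png

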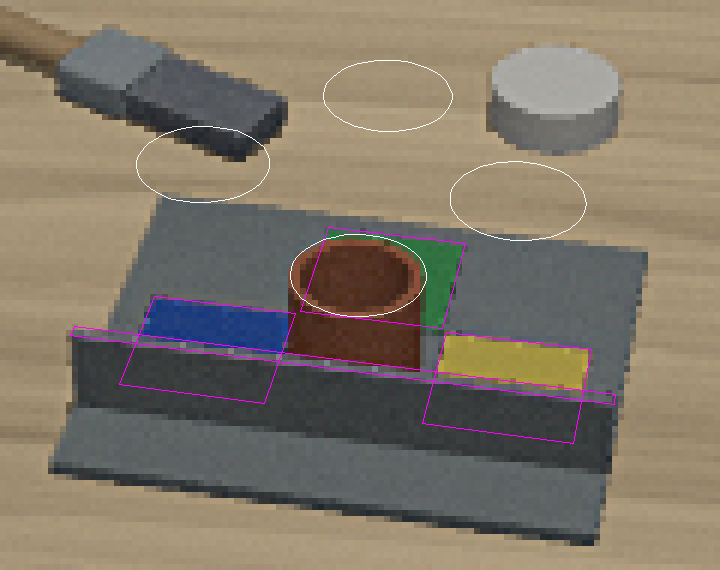

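```bash

python3 -m handwheel '[{"dx":-0.2,"dy":0.5,"dz":0,"ax":0,"ay":0,"az":0},{"dx":-0.33,"dy":1,"dz":0,"ax":0,"ay":0,"az":0},{"dx":-0.33,"dy":1,"dz":0,"ax":0,"ay":0,"az":0},{"dx":-0.33,"dy":1,"dz":0,"ax":0,"ay":0,"az":0},{"dx":-0.33,"dy":1,"dz":0,"ax":0,"ay":0,"az":0},{"dx":-0.33,"dy":1,"dz":0,"ax":0,"ay":0,"az":0},{"dx":-0.33,"dy":1,"dz":0,"ax":0,"ay":0,"az":0},{"dx":-0.33,"dy":1,"dz":0,"ax":0,"ay":0,"az":0},{"dx":-0.33,"dy":1,"dz":0,"ax":0,"ay":0,"az":0},{"dx":-0.33,"dy":1,"dz":0,"ax":0,"ay":0,"az":0},{"dx":-0.33,"dy":1,"dz":0,"ax":0,"ay":0,"az":0},{"dx":-0.33,"dy":1,"dz":0,"ax":0,"ay":0,"az":0}]'
python3 -m handwheel '[{"dx":0,"dy":0.5,"dz":0,"ax":0,"ay":0,"az":0},{"dx":0,"dy":0.26,"dz":0.5,"ax":0,"ay":0,"az":0},{"dx":0,"dy":0,"dz":1,"ax":0,"ay":0,"az":0},{"dx":0,"dy":0,"dz":1,"ax":0,"ay":0,"az":0},{"dx":0,"dy":0,"dz":0.6,"ax":0,"ay":0,"az":0},{"dx":0,"dy":0,"dz":0,"ax":0,"ay":0,"az":0},{"dx":0,"dy":0,"dz":0,"ax":0,"ay":0,"az":0}]'
python3 d.py .609 .0272 .036
```

```text
clock: 32.75
eef_pos: [0.6097, 0.0099, 0.1972]
tool_rot: [-0.0, 1.0, 0.0, -0.0]
ft_force: [0.1, -0.0, -1.3]
grip_width: 0.0853
clock: 33.45
eef_pos: [0.609, 0.0261, 0.1194]
tool_rot: [0.001, 1.0, -0.0, -0.001]
ft_force: [-0.1, -0.4, 0.2]
grip_width: 0.0852
std mm [0.5 0.1 0.7]
t 33.65 eef [0.61   0.0263 0.1206] grip 0.0858 F [-0.3 -0.2  0.1] q [ 0.04  0.54  0.1   1.13 -0.    0.04]
shift units [0.05 0.03 3.38] turn units [ 0.    0.02 -0.  ]
```

```bash

python3 -m handwheel '[{"dx":0,"dy":0.03,"dz":0.6,"ax":0,"ay":0,"az":0},{"dx":0,"dy":0,"dz":0.9,"ax":0,"ay":0,"az":0},{"dx":0,"dy":0,"dz":0.8,"ax":0,"ay":0,"az":0},{"dx":0,"dy":0,"dz":0.5,"ax":0,"ay":0,"az":0},{"dx":0,"dy":0,"dz":0.3,"ax":0,"ay":0,"az":0},{"dx":0,"dy":0,"dz":0.1,"ax":0,"ay":0,"az":0},{"dx":0,"dy":0,"dz":0,"ax":0,"ay":0,"az":0},{"dx":0,"dy":0,"dz":0,"ax":0,"ay":0,"az":0}]'
python3 d.py .609 .0272 .036
python3 - <<'E'
from h import *
im=shot('scene','s8.png')['img']
cv2.imwrite('pics/s8c.png',cv2.resize(im[130:240,190:340,::-1],None,fx=5,fy=5))
E
```

```text
clock: 34.45
eef_pos: [0.6104, 0.0275, 0.0408]
tool_rot: [0.0, 1.0, 0.0, 0.001]
ft_force: [-0.3, -0.1, -0.4]
grip_width: 0.0852
std mm [0.1 0.  0.1]
t 34.65 eef [0.6103 0.0275 0.0407] grip 0.0852 F [ 0.2 -0.2  0.1] q [ 0.05  0.61  0.01  0.96 -0.    0.05]
shift units [ 0.05 -0.01  0.19] turn units [ 0.    0.01 -0.  ]
```

View pics/s8c.png

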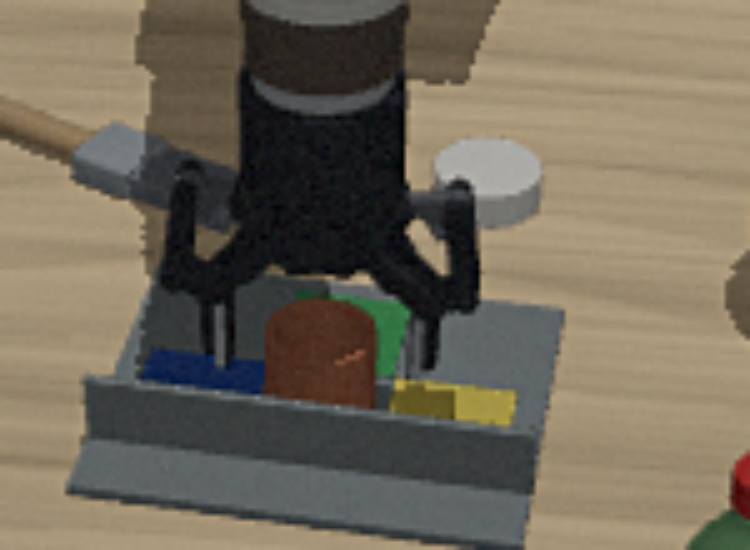

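```bash

python3 -m handwheel '[{"dx":0.03,"dy":-0.02,"dz":0.17,"ax":0,"ay":0,"az":0},{"dx":0,"dy":0,"dz":0,"ax":0,"ay":0,"az":0},{"dx":0,"dy":0,"dz":0,"ax":0,"ay":0,"az":0}]'
python3 -m handwheel '[{"dx":0,"dy":0,"dz":0,"ax":0,"ay":0,"az":0},{"dx":0,"dy":0,"dz":0,"ax":0,"ay":0,"az":0},{"dx":0,"dy":0,"dz":0,"ax":0,"ay":0,"az":0},{"dx":0,"dy":0,"dz":0,"ax":0,"ay":0,"az":0},{"dx":0,"dy":0,"dz":0,"ax":0,"ay":0,"az":0},{"dx":0,"dy":0,"dz":0,"ax":0,"ay":0,"az":0},{"dx":0,"dy":0,"dz":0,"ax":0,"ay":0,"az":0}]' -1
python3 d.py .485 .3115 .09
```

```text
clock: 35.0
eef_pos: [0.6085, 0.0269, 0.0352]
tool_rot: [0.0, 1.0, -0.0, -0.0]
ft_force: [0.2, 0.3, 0.1]
grip_width: 0.0853
clock: 35.7
eef_pos: [0.6092, 0.027, 0.0358]
tool_rot: [0.0, 1.0, 0.0, 0.0]
ft_force: [0.2, 0.1, 1.8]
grip_width: 0.0521
std mm [0. 0. 0.]
t 35.9 eef [0.6092 0.027  0.0359] grip 0.0517 F [ 0.5 -0.2  2.2] q [ 0.04  0.62 -0.    0.95  0.    0.04]
shift units [ 4.97 11.38 -2.17] turn units [ 0.    0.01 -0.  ]
```

```bash

python3 -m handwheel '[{"dx":0,"dy":0,"dz":-0.2,"ax":0,"ay":0,"az":0},{"dx":0,"dy":0,"dz":-0.6,"ax":0,"ay":0,"az":0},{"dx":0,"dy":0,"dz":-1,"ax":0,"ay":0,"az":0},{"dx":0,"dy":0,"dz":-1,"ax":0,"ay":0,"az":0},{"dx":0,"dy":0,"dz":-1,"ax":0,"ay":0,"az":0},{"dx":0,"dy":0,"dz":-0.6,"ax":0,"ay":0,"az":0},{"dx":0,"dy":0,"dz":0,"ax":0,"ay":0,"az":0},{"dx":0,"dy":0,"dz":0,"ax":0,"ay":0,"az":0}]'
python3 - <<'E'
from h import *
out=[]
for n,(u0,v0,u1,v1),sc in [('top',(35,180,135,280),4),('scene',(330,140,420,220),4)]:
    p=shot(n,n+'9.png'); off=np.array([u0,v0])
    im=cv2.resize(p['img'][v0:v1,u0:u1,::-1],None,fx=sc,fy=sc,interpolation=cv2.INTER_NEAREST)
    draw(im,p,circ((.4845,.3115,.06),.08),(255,0,255),sc,off); draw(im,p,circ((.4845,.3115,.06),.002),(0,0,255),sc,off)
    out.append(cv2.resize(im,(390,360)))
    for r in bot.trace('wheel',p)[:1]: print(n,r['confidence'],r['rect'])
cv2.imwrite('pics/wh.png',np.hstack(out))
E
python3 d.py .4845 .3115 .13
```

```text
clock: 36.7
eef_pos: [0.6083, 0.0269, 0.1449]
tool_rot: [0.0, 1.0, -0.0, -0.001]
ft_force: [-0.0, 0.5, -1.4]
grip_width: 0.0517
top 0.71 [86.8, 229.0, 81.1, 84.0]
scene 0.56 [372.2, 180.6, 65.5, 49.0]
std mm [0.3 0.  0.4]
t 37.1 eef [0.6082 0.0269 0.1443] grip 0.0519 F [ 0.2 -0.3 -1.6] q [ 0.04  0.52  0.13  1.19 -0.    0.04]
shift units [ 4.95 11.38  0.58] turn units [-0.   -0.01 -0.  ]
```

View pics/wh.png

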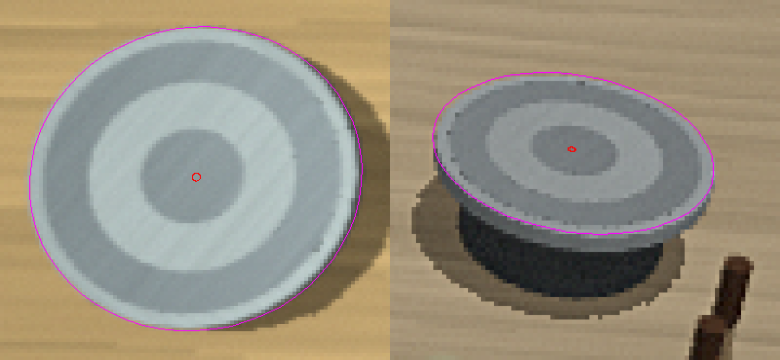

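View pics/scene9.png

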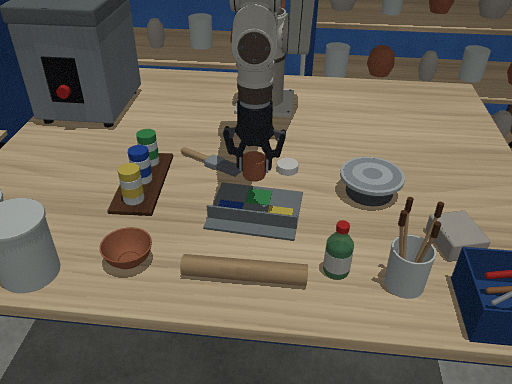

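```bash

python3 -m handwheel '[{"dx":0.25,"dy":0.5,"dz":0,"ax":0,"ay":0,"az":0},{"dx":0.44,"dy":1,"dz":0,"ax":0,"ay":0,"az":0},{"dx":0.44,"dy":1,"dz":0,"ax":0,"ay":0,"az":0},{"dx":0.44,"dy":1,"dz":0,"ax":0,"ay":0,"az":0},{"dx":0.44,"dy":1,"dz":0,"ax":0,"ay":0,"az":0},{"dx":0.44,"dy":1,"dz":0,"ax":0,"ay":0,"az":0},{"dx":0.44,"dy":1,"dz":0,"ax":0,"ay":0,"az":0},{"dx":0.44,"dy":1,"dz":0,"ax":0,"ay":0,"az":0},{"dx":0.44,"dy":1,"dz":0,"ax":0,"ay":0,"az":0},{"dx":0.44,"dy":1,"dz":0,"ax":0,"ay":0,"az":0},{"dx":0.44,"dy":1,"dz":0,"ax":0,"ay":0,"az":0},{"dx":0.3,"dy":0.7,"dz":0,"ax":0,"ay":0,"az":0}]'
python3 -m handwheel '[{"dx":0,"dy":0.22,"dz":0,"ax":0,"ay":0,"az":0},{"dx":0,"dy":0,"dz":0,"ax":0,"ay":0,"az":0},{"dx":0,"dy":0,"dz":0,"ax":0,"ay":0,"az":0}]'
python3 d.py .4845 .3125 .0905
```

```text
clock: 38.3
eef_pos: [0.4835, 0.3092, 0.1457]
tool_rot: [-0.001, 1.0, 0.0, -0.0]
ft_force: [0.1, -0.2, -1.5]
grip_width: 0.0523
clock: 38.6
eef_pos: [0.4852, 0.312, 0.1455]
tool_rot: [0.0, 1.0, -0.0, -0.0]
ft_force: [-0.3, 1.3, -0.9]
grip_width: 0.0522
std mm [0.1 0.2 0. ]
t 38.8 eef [0.4855 0.3117 0.1455] grip 0.052 F [-0.1  0.4 -1. ] q [ 0.57  0.45  0.03  1.15 -0.    0.57]
shift units [0.04 0.03 2.2 ] turn units [-0.   -0.   -0.01]
```

```bash

python3 -m handwheel '[{"dx":0.02,"dy":0.03,"dz":0.4,"ax":0,"ay":0,"az":0},{"dx":0,"dy":0,"dz":0.6,"ax":0,"ay":0,"az":0},{"dx":0,"dy":0,"dz":0.5,"ax":0,"ay":0,"az":0},{"dx":0,"dy":0,"dz":0.25,"ax":0,"ay":0,"az":0},{"dx":0,"dy":0,"dz":0.1,"ax":0,"ay":0,"az":0},{"dx":0,"dy":0,"dz":0,"ax":0,"ay":0,"az":0},{"dx":0,"dy":0,"dz":0,"ax":0,"ay":0,"az":0},{"dx":0,"dy":0,"dz":0,"ax":0,"ay":0,"az":0}]'
python3 d.py .4845 .3125 .09
```

```text
clock: 39.6
eef_pos: [0.4852, 0.3136, 0.1]
tool_rot: [0.0, 1.0, 0.0, 0.001]
ft_force: [-0.2, -0.2, -0.8]
grip_width: 0.0517
std mm [0.1 0.1 0.1]
t 39.8 eef [0.485  0.3135 0.0999] grip 0.0517 F [-0.1  0.  -1.3] q [ 0.57  0.49 -0.03  1.05  0.    0.57]
shift units [ 0.02 -0.04  0.39] turn units [ 0.  0. -0.]
```

```bash

python3 -m handwheel '[{"dx":0,"dy":-0.02,"dz":0.15,"ax":0,"ay":0,"az":0},{"dx":0,"dy":0,"dz":0.12,"ax":0,"ay":0,"az":0},{"dx":0,"dy":0,"dz":0.06,"ax":0,"ay":0,"az":0},{"dx":0,"dy":0,"dz":0.03,"ax":0,"ay":0,"az":0},{"dx":0,"dy":0,"dz":0,"ax":0,"ay":0,"az":0},{"dx":0,"dy":0,"dz":0,"ax":0,"ay":0,"az":0}]'
python3 d.py .4845 .3125 .09
```

```text
clock: 40.4
eef_pos: [0.4848, 0.3128, 0.0903]
tool_rot: [0.0, 1.0, 0.0, 0.0]
ft_force: [-0.4, -1.4, -2.0]
grip_width: 0.0517
std mm [0. 0. 0.]
t 40.6 eef [0.4848 0.3128 0.0904] grip 0.0517 F [ 0.1 -0.5 -1.6] q [ 0.57  0.5  -0.04  1.02  0.    0.57]
shift units [ 0.01 -0.01  0.02] turn units [ 0.  0. -0.]
```

Not touching yet; down ~1 mm more.

```bash

python3 -m handwheel '[{"dx":0,"dy":0,"dz":0.03,"ax":0,"ay":0,"az":0},{"dx":0,"dy":0,"dz":0,"ax":0,"ay":0,"az":0},{"dx":0,"dy":0,"dz":0,"ax":0,"ay":0,"az":0}]'
python3 d.py .4845 .3125 .09
```

```text
clock: 40.9
eef_pos: [0.4849, 0.3128, 0.0898]
tool_rot: [0.0, 1.0, 0.0, 0.0]
ft_force: [0.8, 0.5, 1.0]
grip_width: 0.0517
std mm [0. 0. 0.]
t 41.1 eef [0.4849 0.3128 0.0898] grip 0.0519 F [ 0.2 -0.2  1.4] q [ 0.57  0.5  -0.04  1.02  0.    0.57]
shift units [ 0.01 -0.01 -0.01] turn units [ 0.  0. -0.]
```

```bash

python3 -m handwheel '[{"dx":0,"dy":0,"dz":0,"ax":0,"ay":0,"az":0},{"dx":0,"dy":0,"dz":0,"ax":0,"ay":0,"az":0},{"dx":0,"dy":0,"dz":0,"ax":0,"ay":0,"az":0},{"dx":0,"dy":0,"dz":0,"ax":0,"ay":0,"az":0},{"dx":0,"dy":0,"dz":0,"ax":0,"ay":0,"az":0},{"dx":0,"dy":0,"dz":0,"ax":0,"ay":0,"az":0}]' 1
python3 -m handwheel '[{"dx":0,"dy":0,"dz":-0.4,"ax":0,"ay":0,"az":0},{"dx":0,"dy":0,"dz":-1,"ax":0,"ay":0,"az":0},{"dx":0,"dy":0,"dz":-1,"ax":0,"ay":0,"az":0},{"dx":0,"dy":0,"dz":-1,"ax":0,"ay":0,"az":0},{"dx":0,"dy":0,"dz":-1,"ax":0,"ay":0,"az":0},{"dx":0,"dy":0,"dz":0,"ax":0,"ay":0,"az":0}]' 
python3 d.py .5136 -.2796 .2
python3 - <<'E'
from h import *
p=bot.camera('top')
for c,g in [('blue',(.5136,-.2796)),('yellow',(.5988,-.277)),('green',(.4288,-.284))]:
    m=mask(p,c); g0=proj(p,(*g,.104)).round().astype(int); 
    im=None
    k=np.zeros_like(m); cv2.circle(k,tuple(int(a) for a in g0),22,255,-1); m&=k; v=cv2.cvtColor(p['img'],cv2.COLOR_RGB2HSV)[...,2]
    m[v<0.8*np.percentile(v[m>0],80)]=0
    kk,_=cv2.findContours(m,0,2); kk=max(kk,key=cv2.contourArea); (e,s,a)=cv2.fitEllipse(kk); print(c,onz(p,*e,.104).round(4),s)
off=np.array([350,140]); im=cv2.resize(p['img'][140:300,350:430,::-1],None,fx=4,fy=4,interpolation=cv2.INTER_NEAREST)
for g in [(.5136,-.2796),(.5988,-.277),(.4288,-.284)]: draw(im,p,circ((*g,.104),.026),(255,255,255),4,off)
sp=shot('scene','s10.png')['img']; s=cv2.resize(sp[90:240,320:440,::-1],None,fx=4,fy=4)
cv2.imwrite('pics/t10.png',np.hstack([im[:590],s[:590]]))
E
```

```text
clock: 41.7
eef_pos: [0.4847, 0.3127, 0.0895]
tool_rot: [0.0, 1.0, -0.0, -0.0]
ft_force: [-0.5, -0.3, 0.1]
grip_width: 0.0854
clock: 42.3
eef_pos: [0.4868, 0.3141, 0.2047]
tool_rot: [0.0, 1.0, 0.002, 0.004]
ft_force: [0.7, 0.2, 0.9]
grip_width: 0.0851
std mm [1.  0.6 2.2]
t 42.5 eef [0.4853 0.3131 0.2011] grip 0.085 F [-0.1 -0.1 -0.1] q [ 0.57  0.42  0.12  1.28 -0.    0.57]
shift units [ -1.14 -23.71   0.07] turn units [-0.01 -0.01 -0.  ]
blue [ 0.5138 -0.2799  0.104 ] (25.219959259033203, 26.69315528869629)
yellow [ 0.6001 -0.2768  0.104 ] (25.248729705810547, 26.47793197631836)
green [ 0.4299 -0.2838  0.104 ] (25.9686279296875, 27.409875869750977)
```

View pics/t10.png

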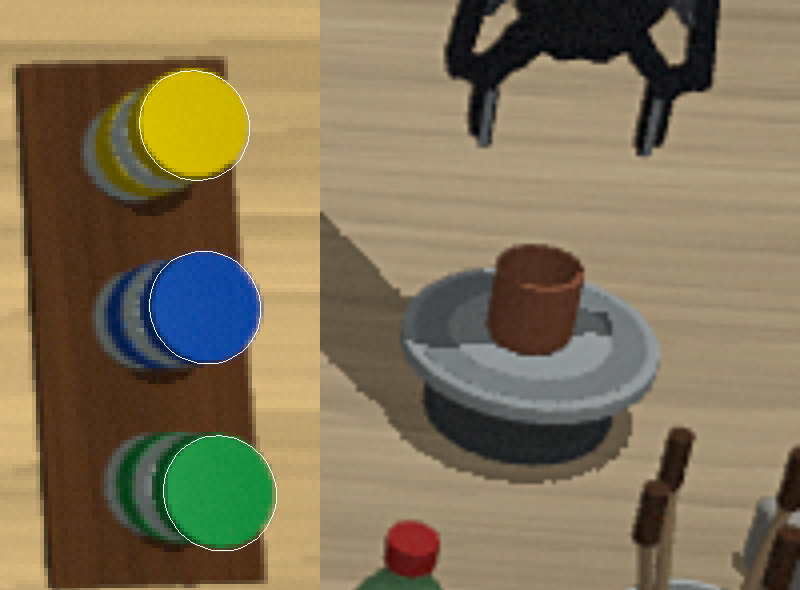

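```bash

python3 -m handwheel '[{"dx":-0.05,"dy":-0.6,"dz":0,"ax":0,"ay":0,"az":0},{"dx":-0.05,"dy":-1,"dz":0,"ax":0,"ay":0,"az":0},{"dx":-0.05,"dy":-1,"dz":0,"ax":0,"ay":0,"az":0},{"dx":-0.05,"dy":-1,"dz":0,"ax":0,"ay":0,"az":0},{"dx":-0.05,"dy":-1,"dz":0,"ax":0,"ay":0,"az":0},{"dx":-0.05,"dy":-1,"dz":0,"ax":0,"ay":0,"az":0},{"dx":-0.05,"dy":-1,"dz":0,"ax":0,"ay":0,"az":0},{"dx":-0.05,"dy":-1,"dz":0,"ax":0,"ay":0,"az":0},{"dx":-0.05,"dy":-1,"dz":0,"ax":0,"ay":0,"az":0},{"dx":-0.05,"dy":-1,"dz":0,"ax":0,"ay":0,"az":0},{"dx":-0.05,"dy":-1,"dz":0,"ax":0,"ay":0,"az":0},{"dx":-0.05,"dy":-1,"dz":0,"ax":0,"ay":0,"az":0}]'
python3 -m handwheel '[{"dx":-0.05,"dy":-1,"dz":0,"ax":0,"ay":0,"az":0},{"dx":-0.05,"dy":-1,"dz":0,"ax":0,"ay":0,"az":0},{"dx":-0.05,"dy":-1,"dz":0,"ax":0,"ay":0,"az":0},{"dx":-0.05,"dy":-1,"dz":0,"ax":0,"ay":0,"az":0},{"dx":-0.05,"dy":-1,"dz":0,"ax":0,"ay":0,"az":0},{"dx":-0.05,"dy":-1,"dz":0,"ax":0,"ay":0,"az":0},{"dx":-0.05,"dy":-1,"dz":0,"ax":0,"ay":0,"az":0},{"dx":-0.05,"dy":-1,"dz":0,"ax":0,"ay":0,"az":0},{"dx":-0.05,"dy":-1,"dz":0,"ax":0,"ay":0,"az":0},{"dx":-0.05,"dy":-1,"dz":0,"ax":0,"ay":0,"az":0},{"dx":-0.05,"dy":-1,"dz":0,"ax":0,"ay":0,"az":0},{"dx":0,"dy":-0.8,"dz":0,"ax":0,"ay":0,"az":0}]'
python3 -m handwheel '[{"dx":0,"dy":-0.31,"dz":0,"ax":0,"ay":0,"az":0},{"dx":0,"dy":0,"dz":0,"ax":0,"ay":0,"az":0},{"dx":0,"dy":0,"dz":0,"ax":0,"ay":0,"az":0}]'
python3 d.py .5136 -.2796 .0877
python3 - <<'E'
from h import *
p=shot('top','t11.png'); off=np.array([35,170])
im=cv2.resize(p['img'][170:280,35:140,::-1],None,fx=6,fy=5.4,interpolation=cv2.INTER_NEAREST)
im=cv2.resize(p['img'][170:280,35:140,::-1],None,fx=5,fy=5,interpolation=cv2.INTER_NEAREST)
draw(im,p,circ((.4848,.3128,.11),.027),(255,255,255),5,off);draw(im,p,circ((.4845,.3125,.06),.08),(255,0,255),5,off);draw(im,p,circ((.4848,.3128,.06),.027),(0,0,255),5,off)
cv2.imwrite('pics/t11c.png',im)
E
```

```text
clock: 43.8
eef_pos: [0.4987, 0.0208, 0.199]
tool_rot: [0.0, 1.0, -0.0, -0.001]
ft_force: [0.6, -0.6, 0.5]
grip_width: 0.0851
clock: 45.0
eef_pos: [0.512, -0.2742, 0.1988]
tool_rot: [0.001, 1.0, 0.0, -0.001]
ft_force: [-0.1, -0.6, 0.6]
grip_width: 0.0854
clock: 45.3
eef_pos: [0.5127, -0.2795, 0.1992]
tool_rot: [0.0, 1.0, 0.0, -0.0]
ft_force: [0.2, -0.1, -0.1]
grip_width: 0.0856
std mm [0.2 0.2 0.2]
t 45.5 eef [ 0.5131 -0.2792  0.1995] grip 0.0857 F [-0.1 -0.1 -0.2] q [-0.5   0.43  0.15  1.28  0.   -0.5 ]
shift units [-0.02 -0.02  4.47] turn units [0.   0.   0.01]
```

View pics/t11c.png

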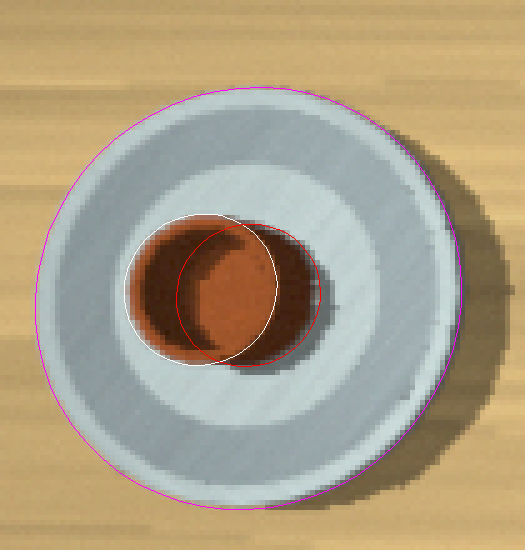

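```bash

python3 -m handwheel '[{"dx":0,"dy":-0.02,"dz":0.8,"ax":0,"ay":0,"az":0},{"dx":0,"dy":0,"dz":1,"ax":0,"ay":0,"az":0},{"dx":0,"dy":0,"dz":1,"ax":0,"ay":0,"az":0},{"dx":0,"dy":0,"dz":0.8,"ax":0,"ay":0,"az":0},{"dx":0,"dy":0,"dz":0.5,"ax":0,"ay":0,"az":0},{"dx":0,"dy":0,"dz":0.25,"ax":0,"ay":0,"az":0},{"dx":0,"dy":0,"dz":0,"ax":0,"ay":0,"az":0},{"dx":0,"dy":0,"dz":0,"ax":0,"ay":0,"az":0}]'
python3 d.py .5136 -.2796 .0877
```

```text
clock: 46.35
eef_pos: [0.514, -0.2808, 0.0918]
tool_rot: [0.0, 1.0, -0.0, 0.001]
ft_force: [0.2, 0.4, 0.3]
grip_width: 0.0858
std mm [0.1 0.1 0.1]
t 46.55 eef [ 0.514  -0.2809  0.0919] grip 0.0853 F [0.5 0.  0.1] q [-0.5   0.52 -0.02  1.04  0.   -0.5 ]
shift units [0.02 0.05 0.17] turn units [-0.01  0.01 -0.  ]
```

```bash

python3 -m handwheel '[{"dx":0,"dy":0.03,"dz":0.15,"ax":0,"ay":0,"az":0},{"dx":0,"dy":0,"dz":0,"ax":0,"ay":0,"az":0},{"dx":0,"dy":0,"dz":0,"ax":0,"ay":0,"az":0}]'
python3 -m handwheel '[{"dx":0,"dy":0,"dz":0,"ax":0,"ay":0,"az":0},{"dx":0,"dy":0,"dz":0,"ax":0,"ay":0,"az":0},{"dx":0,"dy":0,"dz":0,"ax":0,"ay":0,"az":0},{"dx":0,"dy":0,"dz":0,"ax":0,"ay":0,"az":0},{"dx":0,"dy":0,"dz":0,"ax":0,"ay":0,"az":0},{"dx":0,"dy":0,"dz":0,"ax":0,"ay":0,"az":0},{"dx":0,"dy":0,"dz":0,"ax":0,"ay":0,"az":0}]' -1
python3 d.py .6049 -.0345 .0877
python3 -m handwheel '[{"dx":0,"dy":0,"dz":-0.2,"ax":0,"ay":0,"az":0},{"dx":0,"dy":0,"dz":-0.6,"ax":0,"ay":0,"az":0},{"dx":0,"dy":0,"dz":-1,"ax":0,"ay":0,"az":0},{"dx":0,"dy":0,"dz":-1,"ax":0,"ay":0,"az":0},{"dx":0,"dy":0,"dz":-1,"ax":0,"ay":0,"az":0},{"dx":0,"dy":0,"dz":-1,"ax":0,"ay":0,"az":0},{"dx":0,"dy":0,"dz":-0.2,"ax":0,"ay":0,"az":0},{"dx":0,"dy":0,"dz":0,"ax":0,"ay":0,"az":0}]'
```

```text
clock: 46.85
eef_pos: [0.5131, -0.2797, 0.0869]
tool_rot: [0.0, 1.0, 0.0, -0.0]
ft_force: [0.7, 0.1, 0.2]
grip_width: 0.0855
clock: 47.55
eef_pos: [0.5136, -0.2798, 0.0874]
tool_rot: [0.0, 1.0, -0.0, 0.0]
ft_force: [0.4, 0.7, 2.9]
grip_width: 0.0506
std mm [0. 0. 0.]
t 47.75 eef [ 0.5136 -0.2798  0.0874] grip 0.0508 F [0.2 0.8 3.6] q [-0.5   0.52 -0.02  1.03  0.   -0.5 ]
shift units [-3.65  9.81 -0.01] turn units [-0.  0. -0.]
clock: 48.55
eef_pos: [0.5133, -0.28, 0.2122]
tool_rot: [0.0, 1.0, -0.0, 0.0]
ft_force: [0.5, 0.4, -2.3]
grip_width: 0.0507
```

```bash

python3 -m handwheel '[{"dx":-0.2,"dy":0.5,"dz":0,"ax":0,"ay":0,"az":0},{"dx":-0.38,"dy":1,"dz":0,"ax":0,"ay":0,"az":0},{"dx":-0.38,"dy":1,"dz":0,"ax":0,"ay":0,"az":0},{"dx":-0.38,"dy":1,"dz":0,"ax":0,"ay":0,"az":0},{"dx":-0.38,"dy":1,"dz":0,"ax":0,"ay":0,"az":0},{"dx":-0.38,"dy":1,"dz":0,"ax":0,"ay":0,"az":0},{"dx":-0.38,"dy":1,"dz":0,"ax":0,"ay":0,"az":0},{"dx":-0.38,"dy":1,"dz":0,"ax":0,"ay":0,"az":0},{"dx":-0.38,"dy":1,"dz":0,"ax":0,"ay":0,"az":0},{"dx":-0.38,"dy":0.9,"dz":0,"ax":0,"ay":0,"az":0},{"dx":-0.03,"dy":0.4,"dz":0,"ax":0,"ay":0,"az":0},{"dx":0,"dy":0,"dz":0,"ax":0,"ay":0,"az":0}]'
python3 d.py .6049 -.0345 .0844
```

```text
clock: 49.75
eef_pos: [0.6037, -0.0328, 0.2102]
tool_rot: [-0.001, 1.0, 0.0, -0.002]
ft_force: [-0.7, -0.6, -2.5]
grip_width: 0.0503
std mm [0.1 1.1 0.5]
t 49.95 eef [ 0.6038 -0.0346  0.211 ] grip 0.051 F [-0.   0.  -2.2] q [-0.06  0.47  0.23  1.34 -0.   -0.06]
shift units [-0.05  0.01  5.06] turn units [-0.   -0.01 -0.01]
```

```bash

python3 -m handwheel '[{"dx":-0.05,"dy":0,"dz":0.8,"ax":0,"ay":0,"az":0},{"dx":0,"dy":0,"dz":1,"ax":0,"ay":0,"az":0},{"dx":0,"dy":0,"dz":1,"ax":0,"ay":0,"az":0},{"dx":0,"dy":0,"dz":1,"ax":0,"ay":0,"az":0},{"dx":0,"dy":0,"dz":0.6,"ax":0,"ay":0,"az":0},{"dx":0,"dy":0,"dz":0.3,"ax":0,"ay":0,"az":0},{"dx":0,"dy":0,"dz":0,"ax":0,"ay":0,"az":0},{"dx":0,"dy":0,"dz":0,"ax":0,"ay":0,"az":0}]'
python3 d.py .6049 -.0345 .0844
```

```text
clock: 50.75
eef_pos: [0.6064, -0.0354, 0.0955]
tool_rot: [0.001, 1.0, -0.0, 0.001]
ft_force: [0.4, -0.6, -1.8]
grip_width: 0.0506
std mm [0.2 0.2 0.2]
t 50.95 eef [ 0.6067 -0.0351  0.0958] grip 0.0506 F [ 0.1 -0.6 -1.9] q [-0.06  0.55  0.06  1.07 -0.   -0.06]
shift units [0.07 0.02 0.46] turn units [-0.    0.02 -0.  ]
```

```bash

python3 -m handwheel '[{"dx":0.04,"dy":0.01,"dz":0.15,"ax":0,"ay":0,"az":0},{"dx":0,"dy":0,"dz":0.15,"ax":0,"ay":0,"az":0},{"dx":0,"dy":0,"dz":0.06,"ax":0,"ay":0,"az":0},{"dx":0,"dy":0,"dz":0.04,"ax":0,"ay":0,"az":0},{"dx":0,"dy":0,"dz":0,"ax":0,"ay":0,"az":0},{"dx":0,"dy":0,"dz":0,"ax":0,"ay":0,"az":0}]'
python3 d.py .6049 -.0345 .0844
```

```text
clock: 51.55
eef_pos: [0.6049, -0.0345, 0.0845]
tool_rot: [0.0, 1.0, -0.0, 0.0]
ft_force: [-1.1, -0.1, -2.9]
grip_width: 0.0512
std mm [0. 0. 0.]
t 51.75 eef [ 0.6049 -0.0345  0.0845] grip 0.0506 F [-0.1  0.2 -2.2] q [-0.06  0.56  0.04  1.05 -0.   -0.06]
shift units [0. 0. 0.] turn units [-0. -0. -0.]
```

```bash

python3 -m handwheel '[{"dx":0,"dy":0,"dz":0.03,"ax":0,"ay":0,"az":0},{"dx":0,"dy":0,"dz":0,"ax":0,"ay":0,"az":0},{"dx":0,"dy":0,"dz":0,"ax":0,"ay":0,"az":0}]'
python3 d.py .6049 -.0345 .0844
```

```text
clock: 52.05
eef_pos: [0.605, -0.0345, 0.0844]
tool_rot: [0.0, 1.0, -0.0, 0.0]
ft_force: [-0.3, 0.6, 2.3]
grip_width: 0.0504
std mm [0. 0. 0.]
t 52.25 eef [ 0.605  -0.0345  0.0844] grip 0.0509 F [-1.2  0.8  4. ] q [-0.06  0.56  0.04  1.05 -0.   -0.06]
shift units [ 0.01  0.   -0.  ] turn units [-0.    0.01 -0.  ]
```

Touching. Release, rise, go to yellow.

```bash

python3 -m handwheel '[{"dx":0,"dy":0,"dz":0,"ax":0,"ay":0,"az":0},{"dx":0,"dy":0,"dz":0,"ax":0,"ay":0,"az":0},{"dx":0,"dy":0,"dz":0,"ax":0,"ay":0,"az":0},{"dx":0,"dy":0,"dz":0,"ax":0,"ay":0,"az":0},{"dx":0,"dy":0,"dz":0,"ax":0,"ay":0,"az":0},{"dx":0,"dy":0,"dz":0,"ax":0,"ay":0,"az":0}]' 1
python3 -m handwheel '[{"dx":0,"dy":0,"dz":-0.4,"ax":0,"ay":0,"az":0},{"dx":0,"dy":0,"dz":-1,"ax":0,"ay":0,"az":0},{"dx":0,"dy":0,"dz":-1,"ax":0,"ay":0,"az":0},{"dx":0,"dy":0,"dz":-1,"ax":0,"ay":0,"az":0},{"dx":0,"dy":0,"dz":-1,"ax":0,"ay":0,"az":0},{"dx":0,"dy":0,"dz":0,"ax":0,"ay":0,"az":0}]' 
python3 d.py .5988 -.277 .2
```

```text
clock: 52.85
eef_pos: [0.6049, -0.0345, 0.0837]
tool_rot: [0.0, 1.0, 0.0, -0.0]
ft_force: [-0.2, -0.4, 0.2]
grip_width: 0.0849
clock: 53.45
eef_pos: [0.6074, -0.0347, 0.1992]
tool_rot: [0.0, 1.0, -0.0, 0.005]
ft_force: [0.8, -0.4, 0.2]
grip_width: 0.0852
std mm [1.2 0.1 2.3]
t 53.65 eef [ 0.6056 -0.0346  0.1955] grip 0.0852 F [ 0.1  0.3 -0.3] q [-0.06  0.48  0.2   1.29  0.   -0.06]
shift units [ 0.27 -9.7  -0.18] turn units [ 0.   -0.01 -0.  ]
```

```bash

python3 -m handwheel '[{"dx":0.1,"dy":-0.6,"dz":-0.1,"ax":0,"ay":0,"az":0},{"dx":0.1,"dy":-1,"dz":-0.1,"ax":0,"ay":0,"az":0},{"dx":0.05,"dy":-1,"dz":0,"ax":0,"ay":0,"az":0},{"dx":0,"dy":-1,"dz":0,"ax":0,"ay":0,"az":0},{"dx":0,"dy":-1,"dz":0,"ax":0,"ay":0,"az":0},{"dx":0,"dy":-1,"dz":0,"ax":0,"ay":0,"az":0},{"dx":0,"dy":-1,"dz":0,"ax":0,"ay":0,"az":0},{"dx":0,"dy":-1,"dz":0,"ax":0,"ay":0,"az":0},{"dx":0,"dy":-1,"dz":0,"ax":0,"ay":0,"az":0},{"dx":0,"dy":-0.8,"dz":0,"ax":0,"ay":0,"az":0},{"dx":0,"dy":-0.3,"dz":0,"ax":0,"ay":0,"az":0},{"dx":0,"dy":0,"dz":0,"ax":0,"ay":0,"az":0}]'
python3 d.py .5988 -.277 .0874
python3 - <<'E'
from h import *
im=shot('scene','s12.png')['img']
cv2.imwrite('pics/s12c.png',cv2.resize(im[90:240,70:320,::-1],None,fx=3,fy=3))
E
```

```text
clock: 54.85
eef_pos: [0.598, -0.2783, 0.1981]
tool_rot: [0.001, 1.0, 0.0, -0.0]
ft_force: [0.5, 0.2, -0.6]
grip_width: 0.0856
std mm [0.3 0.9 0.3]
t 55.05 eef [ 0.5984 -0.2767  0.1985] grip 0.0856 F [ 0.3  0.4 -0.3] q [-0.43  0.59  0.4   1.38  0.   -0.43]
shift units [-0.02 -0.01  4.44] turn units [ 0.   -0.    0.01]
```

View pics/s12c.png

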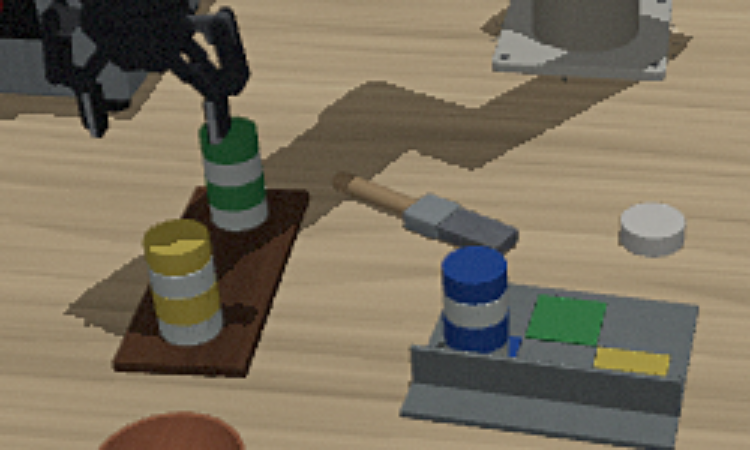

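Blue is home, upright. Lower on yellow.

```bash

python3 -m handwheel '[{"dx":0,"dy":0,"dz":0.8,"ax":0,"ay":0,"az":0},{"dx":0,"dy":0,"dz":1,"ax":0,"ay":0,"az":0},{"dx":0,"dy":0,"dz":1,"ax":0,"ay":0,"az":0},{"dx":0,"dy":0,"dz":0.8,"ax":0,"ay":0,"az":0},{"dx":0,"dy":0,"dz":0.5,"ax":0,"ay":0,"az":0},{"dx":0,"dy":0,"dz":0.25,"ax":0,"ay":0,"az":0},{"dx":0,"dy":0,"dz":0,"ax":0,"ay":0,"az":0},{"dx":0,"dy":0,"dz":0,"ax":0,"ay":0,"az":0}]'
python3 d.py .5988 -.277 .0877
```

```text
clock: 55.9
eef_pos: [0.5993, -0.2772, 0.0912]
tool_rot: [0.0, 1.0, -0.0, 0.001]
ft_force: [0.1, -1.0, 0.3]
grip_width: 0.0857
std mm [0.1 0.1 0.1]
t 56.1 eef [ 0.5993 -0.2773  0.0914] grip 0.0856 F [ 0.4 -0.2  0.2] q [-0.43  0.65  0.23  1.14 -0.   -0.43]
shift units [0.02 0.01 0.15] turn units [-0.01  0.01 -0.  ]
```

```bash

python3 -m handwheel '[{"dx":0.01,"dy":0,"dz":0.14,"ax":0,"ay":0,"az":0},{"dx":0,"dy":0,"dz":0,"ax":0,"ay":0,"az":0},{"dx":0,"dy":0,"dz":0,"ax":0,"ay":0,"az":0}]'
python3 -m handwheel '[{"dx":0,"dy":0,"dz":0,"ax":0,"ay":0,"az":0},{"dx":0,"dy":0,"dz":0,"ax":0,"ay":0,"az":0},{"dx":0,"dy":0,"dz":0,"ax":0,"ay":0,"az":0},{"dx":0,"dy":0,"dz":0,"ax":0,"ay":0,"az":0},{"dx":0,"dy":0,"dz":0,"ax":0,"ay":0,"az":0},{"dx":0,"dy":0,"dz":0,"ax":0,"ay":0,"az":0},{"dx":0,"dy":0,"dz":0,"ax":0,"ay":0,"az":0}]' -1
python3 d.py .6137 .0891 .0877
python3 -m handwheel '[{"dx":0,"dy":0,"dz":-0.2,"ax":0,"ay":0,"az":0},{"dx":0,"dy":0,"dz":-0.6,"ax":0,"ay":0,"az":0},{"dx":0,"dy":0,"dz":-1,"ax":0,"ay":0,"az":0},{"dx":0,"dy":0,"dz":-1,"ax":0,"ay":0,"az":0},{"dx":0,"dy":0,"dz":-1,"ax":0,"ay":0,"az":0},{"dx":0,"dy":0,"dz":-1,"ax":0,"ay":0,"az":0},{"dx":0,"dy":0,"dz":-0.4,"ax":0,"ay":0,"az":0},{"dx":0,"dy":0,"dz":0,"ax":0,"ay":0,"az":0}]'
```

```text
clock: 56.4
eef_pos: [0.5981, -0.277, 0.0864]
tool_rot: [0.0, 1.0, 0.0, -0.0]
ft_force: [0.4, -0.2, -0.0]
grip_width: 0.0855
clock: 57.1
eef_pos: [0.5985, -0.2769, 0.0869]
tool_rot: [0.0, 1.0, 0.0, 0.0]
ft_force: [0.2, 2.3, 2.8]
grip_width: 0.0509
std mm [0. 0. 0.]
t 57.3 eef [ 0.5985 -0.2769  0.0869] grip 0.051 F [0.1 1.6 3. ] q [-0.43  0.66  0.22  1.13  0.   -0.43]
shift units [-0.61 14.64 -0.03] turn units [ 0.  0. -0.]
clock: 58.1
eef_pos: [0.5988, -0.2776, 0.2179]
tool_rot: [0.0, 1.0, -0.001, 0.001]
ft_force: [1.0, -0.6, -1.7]
grip_width: 0.0505
```

```bash

python3 -m handwheel '[{"dx":-0.04,"dy":0.5,"dz":0,"ax":0,"ay":0,"az":0},{"dx":-0.05,"dy":1,"dz":0,"ax":0,"ay":0,"az":0},{"dx":-0.05,"dy":1,"dz":0,"ax":0,"ay":0,"az":0},{"dx":-0.05,"dy":1,"dz":0,"ax":0,"ay":0,"az":0},{"dx":-0.05,"dy":1,"dz":0,"ax":0,"ay":0,"az":0},{"dx":-0.05,"dy":1,"dz":0,"ax":0,"ay":0,"az":0},{"dx":-0.05,"dy":1,"dz":0,"ax":0,"ay":0,"az":0},{"dx":-0.05,"dy":1,"dz":0,"ax":0,"ay":0,"az":0},{"dx":-0.05,"dy":1,"dz":0,"ax":0,"ay":0,"az":0},{"dx":-0.05,"dy":1,"dz":0,"ax":0,"ay":0,"az":0}]'
python3 -m handwheel '[{"dx":-0.05,"dy":1,"dz":0,"ax":0,"ay":0,"az":0},{"dx":-0.05,"dy":1,"dz":0,"ax":0,"ay":0,"az":0},{"dx":-0.02,"dy":1,"dz":0,"ax":0,"ay":0,"az":0},{"dx":0,"dy":1,"dz":0,"ax":0,"ay":0,"az":0},{"dx":0,"dy":0.8,"dz":0,"ax":0,"ay":0,"az":0},{"dx":0,"dy":0.35,"dz":0,"ax":0,"ay":0,"az":0},{"dx":0,"dy":0,"dz":0,"ax":0,"ay":0,"az":0},{"dx":0,"dy":0,"dz":0,"ax":0,"ay":0,"az":0}]'
python3 d.py .6137 .0891 .0839
```

```text
clock: 59.1
eef_pos: [0.6091, -0.0375, 0.2141]
tool_rot: [-0.0, 1.0, 0.0, -0.002]
ft_force: [-0.8, 0.1, -2.5]
grip_width: 0.0507
clock: 59.9
eef_pos: [0.6131, 0.0888, 0.2156]
tool_rot: [0.0, 1.0, -0.0, -0.001]
ft_force: [0.2, 0.2, -2.6]
grip_width: 0.0511
std mm [0.2 0.3 0.3]
t 60.1 eef [0.6134 0.0883 0.2161] grip 0.051 F [ 0.1 -0.  -2.2] q [ 0.14  0.5   0.29  1.37 -0.    0.14]
shift units [-0.01  0.03  5.29] turn units [-0.   -0.   -0.01]
```

```bash

python3 -m handwheel '[{"dx":0,"dy":0,"dz":0.8,"ax":0,"ay":0,"az":0},{"dx":0,"dy":0,"dz":1,"ax":0,"ay":0,"az":0},{"dx":0,"dy":0,"dz":1,"ax":0,"ay":0,"az":0},{"dx":0,"dy":0,"dz":1,"ax":0,"ay":0,"az":0},{"dx":0,"dy":0,"dz":0.7,"ax":0,"ay":0,"az":0},{"dx":0,"dy":0,"dz":0.4,"ax":0,"ay":0,"az":0},{"dx":0,"dy":0,"dz":0,"ax":0,"ay":0,"az":0},{"dx":0,"dy":0,"dz":0,"ax":0,"ay":0,"az":0}]'
python3 d.py .6137 .0891 .0839
```

```text
clock: 60.9
eef_pos: [0.6142, 0.0889, 0.0948]
tool_rot: [0.0, 1.0, 0.0, 0.001]
ft_force: [0.3, 0.3, -1.8]
grip_width: 0.051
std mm [0.2 0.1 0.3]
t 61.1 eef [0.6146 0.0892 0.0954] grip 0.0508 F [ 0.3  0.4 -1.9] q [ 0.14  0.58  0.1   1.09 -0.    0.14]
shift units [ 0.04 -0.    0.46] turn units [ 0.    0.02 -0.  ]
```

```bash

python3 -m handwheel '[{"dx":0.01,"dy":0,"dz":0.15,"ax":0,"ay":0,"az":0},{"dx":0,"dy":0,"dz":0.15,"ax":0,"ay":0,"az":0},{"dx":0,"dy":0,"dz":0.07,"ax":0,"ay":0,"az":0},{"dx":0,"dy":0,"dz":0.05,"ax":0,"ay":0,"az":0},{"dx":0,"dy":0,"dz":0,"ax":0,"ay":0,"az":0},{"dx":0,"dy":0,"dz":0,"ax":0,"ay":0,"az":0}]'
python3 d.py .6137 .0891 .0839
```

```text
clock: 61.7
eef_pos: [0.6132, 0.0892, 0.0839]
tool_rot: [0.0, 1.0, -0.0, -0.0]
ft_force: [-3.2, -0.5, 2.6]
grip_width: 0.0507
std mm [0. 0. 0.]
t 61.9 eef [0.6133 0.0892 0.0839] grip 0.0507 F [-2.   0.2  2.6] q [0.14 0.59 0.08 1.07 0.   0.14]
shift units [-0.02 -0.   -0.  ] turn units [ 0.  0. -0.]
```

```bash

python3 -m handwheel '[{"dx":0,"dy":0,"dz":0,"ax":0,"ay":0,"az":0},{"dx":0,"dy":0,"dz":0,"ax":0,"ay":0,"az":0},{"dx":0,"dy":0,"dz":0,"ax":0,"ay":0,"az":0},{"dx":0,"dy":0,"dz":0,"ax":0,"ay":0,"az":0},{"dx":0,"dy":0,"dz":0,"ax":0,"ay":0,"az":0},{"dx":0,"dy":0,"dz":0,"ax":0,"ay":0,"az":0}]' 1
python3 -m handwheel '[{"dx":0,"dy":0,"dz":-0.4,"ax":0,"ay":0,"az":0},{"dx":0,"dy":0,"dz":-1,"ax":0,"ay":0,"az":0},{"dx":0,"dy":0,"dz":-1,"ax":0,"ay":0,"az":0},{"dx":0,"dy":0,"dz":-1,"ax":0,"ay":0,"az":0},{"dx":0,"dy":0,"dz":-1,"ax":0,"ay":0,"az":0},{"dx":0,"dy":0,"dz":0,"ax":0,"ay":0,"az":0}]' 
python3 d.py .4292 -.284 .2
```

```text
clock: 62.5
eef_pos: [0.6134, 0.0892, 0.0835]
tool_rot: [0.0, 1.0, -0.0, 0.0]
ft_force: [0.1, 0.6, -1.3]
grip_width: 0.0856
clock: 63.1
eef_pos: [0.6159, 0.0896, 0.199]
tool_rot: [0.0, 1.0, 0.001, 0.005]
ft_force: [-0.6, 0.0, 0.6]
grip_width: 0.0856
std mm [1.2 0.2 2.3]
t 63.3 eef [0.6141 0.0893 0.1953] grip 0.0853 F [-0.1  0.  -0.1] q [ 0.14  0.51  0.25  1.31 -0.    0.14]
shift units [  7.39 -14.94  -0.17] turn units [-0.   -0.01 -0.  ]
```

```bash

python3 -m handwheel '[{"dx":0.3,"dy":-0.6,"dz":-0.2,"ax":0,"ay":0,"az":0},{"dx":0.5,"dy":-1,"dz":0,"ax":0,"ay":0,"az":0},{"dx":0.5,"dy":-1,"dz":0,"ax":0,"ay":0,"az":0},{"dx":0.5,"dy":-1,"dz":0,"ax":0,"ay":0,"az":0},{"dx":0.5,"dy":-1,"dz":0,"ax":0,"ay":0,"az":0},{"dx":0.5,"dy":-1,"dz":0,"ax":0,"ay":0,"az":0},{"dx":0.5,"dy":-1,"dz":0,"ax":0,"ay":0,"az":0},{"dx":0.5,"dy":-1,"dz":0,"ax":0,"ay":0,"az":0},{"dx":0.5,"dy":-1,"dz":0,"ax":0,"ay":0,"az":0},{"dx":0.5,"dy":-1,"dz":0,"ax":0,"ay":0,"az":0}]'
python3 -m handwheel '[{"dx":0.5,"dy":-1,"dz":0,"ax":0,"ay":0,"az":0},{"dx":0.5,"dy":-1,"dz":0,"ax":0,"ay":0,"az":0},{"dx":0.5,"dy":-1,"dz":0,"ax":0,"ay":0,"az":0},{"dx":0.5,"dy":-1,"dz":0,"ax":0,"ay":0,"az":0},{"dx":0.5,"dy":-0.9,"dz":0,"ax":0,"ay":0,"az":0},{"dx":0.06,"dy":-0.43,"dz":0,"ax":0,"ay":0,"az":0},{"dx":0,"dy":0,"dz":0,"ax":0,"ay":0,"az":0},{"dx":0,"dy":0,"dz":0,"ax":0,"ay":0,"az":0}]'
python3 d.py .4292 -.284 .0874
python3 ov.py 0.609 0.0275 -0.078 ov13
```

```text
clock: 64.3
eef_pos: [0.4913, -0.1522, 0.1979]
tool_rot: [0.0, 1.0, 0.0, -0.001]
ft_force: [0.6, -0.0, 0.4]
grip_width: 0.0854
clock: 65.1
eef_pos: [0.429, -0.2836, 0.1982]
tool_rot: [0.0, 1.0, 0.0, -0.0]
ft_force: [0.2, 0.2, -0.6]
grip_width: 0.0854
std mm [0.2 0.2 0.1]
t 65.3 eef [ 0.4294 -0.2832  0.1984] grip 0.0851 F [ 0.   0.  -0.2] q [-0.58  0.3  -0.06  1.22  0.   -0.58]
shift units [ 0.01 -0.03  4.44] turn units [ 0.   -0.    0.01]
```

View pics/ov13_top.png

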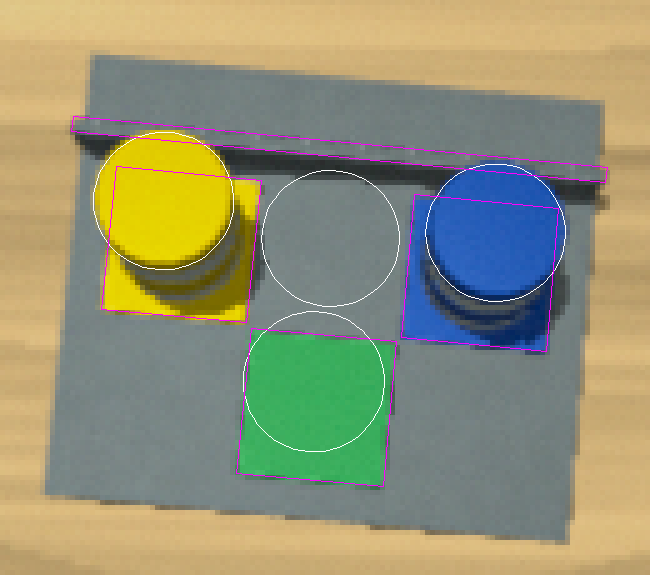

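Both lids sit on the predicted circles, same as at the start. Now green.

```bash

python3 -m handwheel '[{"dx":0,"dy":0,"dz":0.8,"ax":0,"ay":0,"az":0},{"dx":0,"dy":0,"dz":1,"ax":0,"ay":0,"az":0},{"dx":0,"dy":0,"dz":1,"ax":0,"ay":0,"az":0},{"dx":0,"dy":0,"dz":0.8,"ax":0,"ay":0,"az":0},{"dx":0,"dy":0,"dz":0.5,"ax":0,"ay":0,"az":0},{"dx":0,"dy":0,"dz":0.25,"ax":0,"ay":0,"az":0},{"dx":0,"dy":0,"dz":0,"ax":0,"ay":0,"az":0},{"dx":0,"dy":0,"dz":0,"ax":0,"ay":0,"az":0}]'
python3 d.py .4290 -.284 .0877
```

```text
clock: 66.2
eef_pos: [0.4298, -0.2841, 0.0904]
tool_rot: [-0.0, 1.0, -0.0, 0.0]
ft_force: [0.3, -0.4, -0.2]
grip_width: 0.0856
std mm [0.1 0.1 0.1]
t 66.4 eef [ 0.4299 -0.2843  0.0907] grip 0.0852 F [ 0.3 -0.7  0.3] q [-0.58  0.4  -0.22  0.95  0.   -0.58]
shift units [0.04 0.01 0.12] turn units [-0.01  0.01 -0.  ]
```

```bash

python3 -m handwheel '[{"dx":0.01,"dy":0,"dz":0.11,"ax":0,"ay":0,"az":0},{"dx":0,"dy":0,"dz":0,"ax":0,"ay":0,"az":0},{"dx":0,"dy":0,"dz":0,"ax":0,"ay":0,"az":0}]'
python3 -m handwheel '[{"dx":0,"dy":0,"dz":0,"ax":0,"ay":0,"az":0},{"dx":0,"dy":0,"dz":0,"ax":0,"ay":0,"az":0},{"dx":0,"dy":0,"dz":0,"ax":0,"ay":0,"az":0},{"dx":0,"dy":0,"dz":0,"ax":0,"ay":0,"az":0},{"dx":0,"dy":0,"dz":0,"ax":0,"ay":0,"az":0},{"dx":0,"dy":0,"dz":0,"ax":0,"ay":0,"az":0},{"dx":0,"dy":0,"dz":0,"ax":0,"ay":0,"az":0}]' -1
python3 d.py .5473 .0321 .0877
python3 -m handwheel '[{"dx":0,"dy":0,"dz":-0.2,"ax":0,"ay":0,"az":0},{"dx":0,"dy":0,"dz":-0.6,"ax":0,"ay":0,"az":0},{"dx":0,"dy":0,"dz":-1,"ax":0,"ay":0,"az":0},{"dx":0,"dy":0,"dz":-1,"ax":0,"ay":0,"az":0},{"dx":0,"dy":0,"dz":-1,"ax":0,"ay":0,"az":0},{"dx":0,"dy":0,"dz":-1,"ax":0,"ay":0,"az":0},{"dx":0,"dy":0,"dz":-0.4,"ax":0,"ay":0,"az":0},{"dx":0,"dy":0,"dz":0,"ax":0,"ay":0,"az":0}]'
```

```text
clock: 66.7
eef_pos: [0.4289, -0.284, 0.087]
tool_rot: [0.0, 1.0, 0.0, -0.0]
ft_force: [-0.0, -0.6, 0.3]
grip_width: 0.0853
clock: 67.4
eef_pos: [0.4292, -0.2839, 0.0873]
tool_rot: [0.0, 1.0, 0.0, 0.0]
ft_force: [-0.2, 1.2, 3.5]
grip_width: 0.0508
std mm [0. 0. 0.]
t 67.6 eef [ 0.4292 -0.2839  0.0874] grip 0.0506 F [-0.6  1.3  5. ] q [-0.58  0.4  -0.22  0.95  0.   -0.58]
shift units [-4.720e+00  1.264e+01 -1.000e-02] turn units [ 0.  0. -0.]
clock: 68.4
eef_pos: [0.4296, -0.2846, 0.218]
tool_rot: [0.0, 1.0, -0.001, 0.001]
ft_force: [0.5, -0.2, -2.2]
grip_width: 0.0509
```

```bash

python3 -m handwheel '[{"dx":-0.2,"dy":0.5,"dz":0,"ax":0,"ay":0,"az":0},{"dx":-0.38,"dy":1,"dz":0,"ax":0,"ay":0,"az":0},{"dx":-0.38,"dy":1,"dz":0,"ax":0,"ay":0,"az":0},{"dx":-0.38,"dy":1,"dz":0,"ax":0,"ay":0,"az":0},{"dx":-0.38,"dy":1,"dz":0,"ax":0,"ay":0,"az":0},{"dx":-0.38,"dy":1,"dz":0,"ax":0,"ay":0,"az":0},{"dx":-0.38,"dy":1,"dz":0,"ax":0,"ay":0,"az":0},{"dx":-0.38,"dy":1,"dz":0,"ax":0,"ay":0,"az":0},{"dx":-0.38,"dy":1,"dz":0,"ax":0,"ay":0,"az":0},{"dx":-0.38,"dy":1,"dz":0,"ax":0,"ay":0,"az":0},{"dx":-0.38,"dy":1,"dz":0,"ax":0,"ay":0,"az":0},{"dx":-0.38,"dy":1,"dz":0,"ax":0,"ay":0,"az":0}]'
python3 -m handwheel '[{"dx":-0.3,"dy":0.8,"dz":0,"ax":0,"ay":0,"az":0},{"dx":-0.05,"dy":0.36,"dz":0,"ax":0,"ay":0,"az":0},{"dx":0,"dy":0,"dz":0,"ax":0,"ay":0,"az":0},{"dx":0,"dy":0,"dz":0,"ax":0,"ay":0,"az":0}]'
python3 d.py .5475 .032 .0844
```

```text
clock: 69.6
eef_pos: [0.5375, 0.0055, 0.2148]
tool_rot: [-0.0, 1.0, 0.0, -0.002]
ft_force: [0.8, 0.7, -1.8]
grip_width: 0.0508
clock: 70.0
eef_pos: [0.5465, 0.0323, 0.2161]
tool_rot: [0.0, 1.0, -0.0, -0.001]
ft_force: [-0.1, -0.7, -1.2]
grip_width: 0.0507
std mm [0.2 0.3 0.3]
t 70.2 eef [0.5468 0.0317 0.2167] grip 0.0508 F [ 0.3 -0.3 -1.9] q [ 0.06  0.35  0.07  1.29 -0.    0.06]
shift units [-0.03  0.01  5.29] turn units [-0.   -0.   -0.01]
```

```bash

python3 -m handwheel '[{"dx":0,"dy":0,"dz":0.8,"ax":0,"ay":0,"az":0},{"dx":0,"dy":0,"dz":1,"ax":0,"ay":0,"az":0},{"dx":0,"dy":0,"dz":1,"ax":0,"ay":0,"az":0},{"dx":0,"dy":0,"dz":1,"ax":0,"ay":0,"az":0},{"dx":0,"dy":0,"dz":0.7,"ax":0,"ay":0,"az":0},{"dx":0,"dy":0,"dz":0.4,"ax":0,"ay":0,"az":0},{"dx":0,"dy":0,"dz":0,"ax":0,"ay":0,"az":0},{"dx":0,"dy":0,"dz":0,"ax":0,"ay":0,"az":0}]'
python3 d.py .5475 .032 .0844
```

```text
clock: 71.0
eef_pos: [0.5479, 0.0322, 0.0953]
tool_rot: [0.0, 1.0, 0.0, 0.001]
ft_force: [0.3, -0.3, -1.8]
grip_width: 0.0509
std mm [0.2 0.1 0.2]
t 71.2 eef [0.5483 0.0324 0.0957] grip 0.0509 F [ 0.2 -0.1 -1.7] q [ 0.06  0.45 -0.12  1.    0.    0.06]
shift units [ 0.03 -0.01  0.45] turn units [ 0.    0.02 -0.  ]
```

```bash

python3 -m handwheel '[{"dx":0,"dy":0,"dz":0.15,"ax":0,"ay":0,"az":0},{"dx":0,"dy":0,"dz":0.15,"ax":0,"ay":0,"az":0},{"dx":0,"dy":0,"dz":0.07,"ax":0,"ay":0,"az":0},{"dx":0,"dy":0,"dz":0.05,"ax":0,"ay":0,"az":0},{"dx":0,"dy":0,"dz":0,"ax":0,"ay":0,"az":0},{"dx":0,"dy":0,"dz":0,"ax":0,"ay":0,"az":0}]'
python3 d.py .5475 .032 .0844
```

```text
clock: 71.8
eef_pos: [0.5472, 0.0325, 0.0844]
tool_rot: [0.0, 1.0, 0.0, -0.0]
ft_force: [-3.0, -0.3, 2.3]
grip_width: 0.0505
std mm [0. 0. 0.]
t 72.0 eef [0.5472 0.0325 0.0844] grip 0.0508 F [-2.7  0.1  3.7] q [ 0.06  0.46 -0.13  0.98  0.    0.06]
shift units [-0.01 -0.02 -0.  ] turn units [ 0. -0. -0.]
```

Contact. Release, rise, then move clear for a last look.

```bash

python3 -m handwheel '[{"dx":0,"dy":0,"dz":0,"ax":0,"ay":0,"az":0},{"dx":0,"dy":0,"dz":0,"ax":0,"ay":0,"az":0},{"dx":0,"dy":0,"dz":0,"ax":0,"ay":0,"az":0},{"dx":0,"dy":0,"dz":0,"ax":0,"ay":0,"az":0},{"dx":0,"dy":0,"dz":0,"ax":0,"ay":0,"az":0},{"dx":0,"dy":0,"dz":0,"ax":0,"ay":0,"az":0}]' 1
python3 -m handwheel '[{"dx":0,"dy":0,"dz":-0.4,"ax":0,"ay":0,"az":0},{"dx":0,"dy":0,"dz":-1,"ax":0,"ay":0,"az":0},{"dx":0,"dy":0,"dz":-1,"ax":0,"ay":0,"az":0},{"dx":0,"dy":0,"dz":-1,"ax":0,"ay":0,"az":0},{"dx":0,"dy":0,"dz":-1,"ax":0,"ay":0,"az":0},{"dx":0,"dy":0,"dz":-0.8,"ax":0,"ay":0,"az":0},{"dx":0,"dy":0,"dz":0,"ax":0,"ay":0,"az":0}]' 
python3 -m handwheel '[{"dx":0.3,"dy":-0.6,"dz":0,"ax":0,"ay":0,"az":0},{"dx":0.5,"dy":-1,"dz":0,"ax":0,"ay":0,"az":0},{"dx":0.5,"dy":-1,"dz":0,"ax":0,"ay":0,"az":0},{"dx":0.5,"dy":-1,"dz":0,"ax":0,"ay":0,"az":0},{"dx":0.5,"dy":-1,"dz":0,"ax":0,"ay":0,"az":0},{"dx":0.5,"dy":-1,"dz":0,"ax":0,"ay":0,"az":0},{"dx":0.5,"dy":-1,"dz":0,"ax":0,"ay":0,"az":0},{"dx":0.5,"dy":-1,"dz":0,"ax":0,"ay":0,"az":0},{"dx":0.5,"dy":-1,"dz":0,"ax":0,"ay":0,"az":0},{"dx":0.5,"dy":-1,"dz":0,"ax":0,"ay":0,"az":0},{"dx":0,"dy":0,"dz":0,"ax":0,"ay":0,"az":0},{"dx":0,"dy":0,"dz":0,"ax":0,"ay":0,"az":0}]'
python3 ov.py 0.609 0.0275 -0.078 ov14
python3 - <<'E'
from h import *
p=shot('scene','s14.png');p=shot('top','t14.png')
off=np.array([35,170])
im=cv2.resize(p['img'][170:280,35:140,::-1],None,fx=5,fy=5,interpolation=cv2.INTER_NEAREST)
W=(.4842,.3122)
draw(im,p,circ((*W,.11),.027),(255,255,255),5,off);draw(im,p,circ((*W,.06),.08),(255,0,255),5,off)
cv2.imwrite('pics/t14c.png',im); print(bot.get_obs()['clock'])
E
```

```text
clock: 72.6
eef_pos: [0.5474, 0.0325, 0.084]
tool_rot: [0.0, 1.0, 0.0, -0.0]
ft_force: [0.7, 0.1, 0.1]
grip_width: 0.0854
clock: 73.3
eef_pos: [0.5495, 0.0326, 0.2183]
tool_rot: [0.0, 1.0, 0.0, 0.004]
ft_force: [1.4, -0.1, 0.1]
grip_width: 0.0851
clock: 74.5
eef_pos: [0.4259, -0.2079, 0.2131]
tool_rot: [0.001, 1.0, 0.001, -0.001]
ft_force: [0.6, 0.5, 0.4]
grip_width: 0.0852
74.7
```

View pics/ov14_top.png

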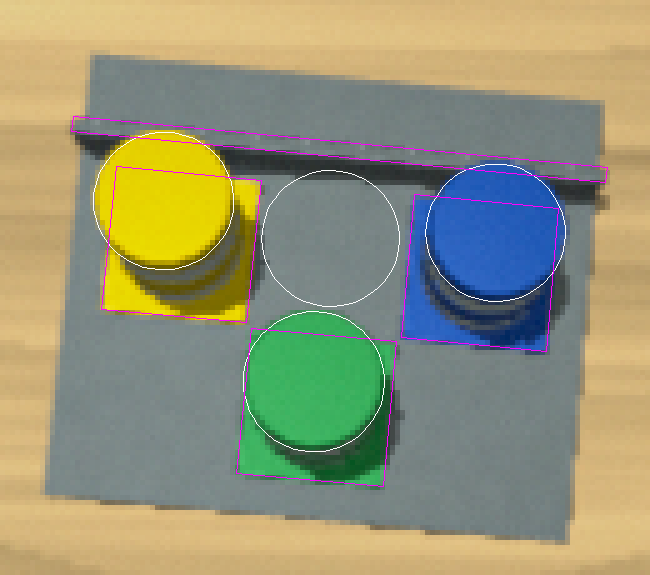

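View pics/t14c.png

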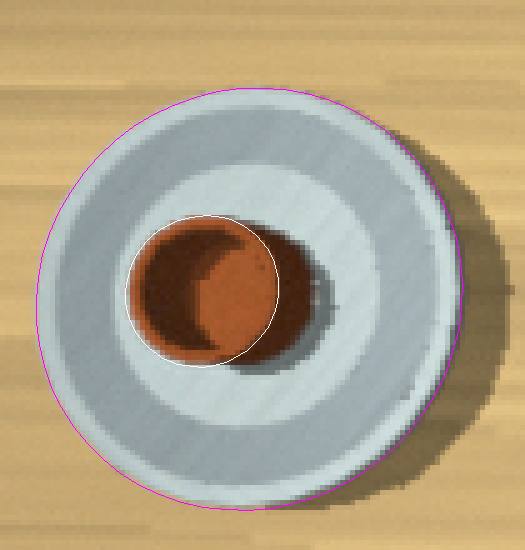

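View pics/s14.png

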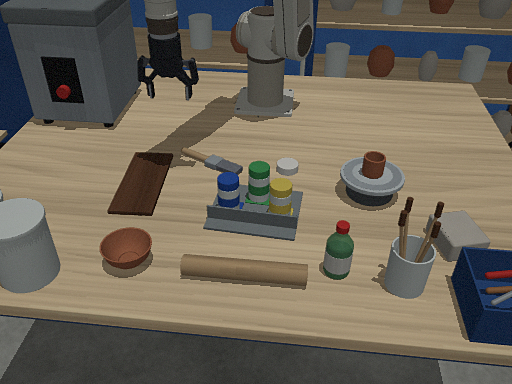

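View pics/ov14_scene.png

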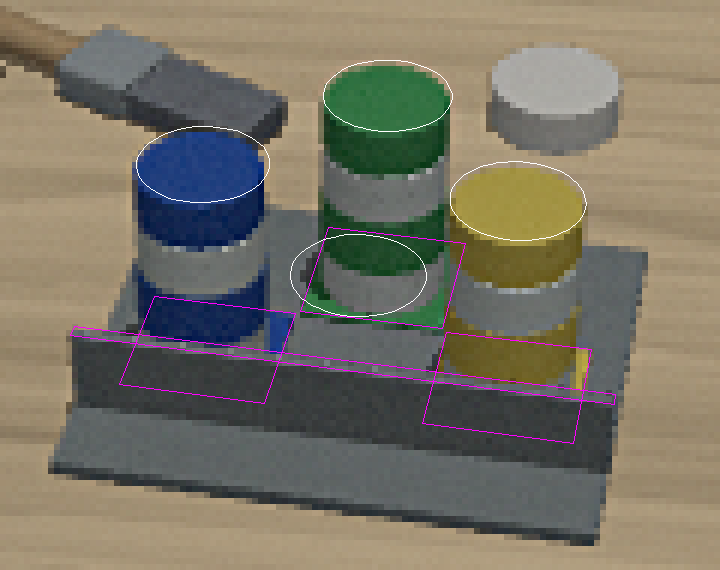

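The pictures show the jars upright on their own coasters (top view, lids on the predicted circles) and the cup upright in the middle of the wheel. The arm is clear of everything, so I'm handing in.

```bash
python3 -c "
from workcell import bot
print(bot.job_done()); print(bot.get_obs()['clock'])"
```

```text
the job is handed in; nothing more can be done
None
the job is handed in; nothing more can be done
```

The job is done as asked and handed in at about 75 s on the robot's clock, inside the 144 s limit. I moved green, yellow and blue onto the brown board, then stood the cup on the banding wheel. After that I returned blue, yellow and green to their own coasters. Each piece was lowered until the wrist force showed contact before I let go.

**Last checks:**
- **Jars:** in the top picture all three stand upright, their lids within about 1 mm of where they sat on their coasters at the start.
- **Cup:** it stands upright, within about 1 mm of the middle of the wheel's top.
- **Arm:** it was clear of everything at hand-in. The forces I read at the wrist stayed below about 6 N.

**Disagreements:**
- The two cameras differed by about 1–2 mm, which is within their stated calibration.
- Two calls with incomplete rows were refused before anything moved.
- Twice the first set-down height fell just short of contact, once for the cup and once for blue on its coaster, so I lowered a little further before releasing.

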